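Unload the toy tipper truck into a crate

ROBOT

A 6-joint arm with a two-finger parallel gripper is mounted at the origin on the work surface. World frame = base frame: x ahead of the robot, y to its left, z up, the work surface at z = 0. Lengths are in mm, angles in rad, forces in N, time in s.
With the tool pointing down it reaches from about 375 to 750 mm from the base axis. Payload 9 kg.
Tool frame: the origin (TCP) lies midway between the tips of the shut fingers; the grasp point (between the pads) lies 19 mm behind it; x points along the fingers, z is the direction in which the jaws open and shut, and the axes are right-handed (so a half turn about x gives the same grasp; the last joint's range is limited). The gripper opens to 85 mm and grips with 20 to 120 N. Pads are 22 mm wide; open, the fingers measure 114 mm over their backs; the gripper's body (76 mm by 85 mm) begins 54 mm behind the grasp point. The pads swing forward as they close: fully open they stand 13 mm farther back than shut.
Start: joints at [0.984, 0.104, 0.097, 1.564, 0, 1.353], TCP at [216.304, 559.687, 231.331] pointing down, gripper open.
Joint ranges: [-2.99, 2.99], [-0.84, 1.86], [-1.1, 1.16], [-1.84, 2.11], [-1.51, 1.56], [-3.14, 3.14]. Speed limits (rad/s): [2.22, 2.22, 2.57, 3.14, 3.14, 3.14].

INTERFACE

Orientations are given as a unit quaternion [w, x, y, z].
In Python, from station import manip gives the robot as it stands.
- The arm moves only by the shell command python3 -m inch 'ROWS'. ROWS is JSON, a list of rows, each an object of numbers: "grip": the opening, from 0 (shut) to 1 (fully open); "tx", "ty", "tz": the shift along the tool's x, y, z in mm; "rx", "ry", "rz": the turn, a rotation vector about the tool's x, y, z in degrees. A call has exactly 10 rows; each row is the pose to reach, as a shift and turn from the pose commanded when the call began, along the tool's axes at that moment; what a row does not reach only later rows make up. A row lasts 1/10 s, in which the tool goes at most 50 mm and 8.59 degrees, less where a joint would pass 70% of its speed; a pose out of reach is approached as far as the arm can. A call with a gripper value outside its range is refused whole. The fingers move at their own pace and stop on an object; the grip force is fixed at half the most. Time passes only in rows, so rows that repeat a pose let the fingers close, or fill a call up. It gives the time, the measured TCP pose, the force and the opening at its end, in the units of the state.
- manip.observe(): the state, without advancing time (a new reading comes with each control period).
- manip.camera(name): name is "side" or "top" or "wrist"; returns a dict with "image" (480x640x3 uint8, red, green, blue), "mtx" (3x3 intrinsics, pixels), "world_from_camera" (4x4, takes a point from camera to world coordinates). Camera axes: x right, y down, z forward; pixel columns grow to the right and rows downward; lengths in mm; the calibration is good to about 2 mm. A picture is of the moment at which its call begins. There is no depth.
- manip.sign_off(): hands the job in, once; it reports no verdict.
Trained networks look in a picture, given as the dict that the camera call returned (one of the last four; its "shot" number tells which), for a name from the list of things; names that differ only in an ending like _2 or _b are one class to them, and where a whole thing is asked for, a point or a joint stands for the part that bears it (a point fixed in the world has none). Each returns a list of dicts, best first, with "confidence" (0 to 1); they miss things now and then, are a little off and sometimes report something else, mostly with a low value. They report only what shows in the picture. A call takes as long as a camera call. They do not tell look-alikes from the thing itself.
- manip.look_for(label, picture): "extent" ([centre column, centre row, width, height] as shares, 0 to 1, of the picture: columns of its width, rows of its height, round what is visible of it).
The state is a dict: "time_s": time; "q": joint angles; "joint_velocities": joint speeds; "joint_torque": joint torques, N m; "tool_pos": TCP position; "ee_rot": TCP orientation; "ft_force": force on the tool from outside, world axes, zero at the start; "wrist_torque": the same for the moment, N m; "finger_gap": opening from 0.0 (shut) to 1.0 (fully open).
Only numpy, scipy, OpenCV 4.12 (cv2) and the standard library are available. Lean on these libraries where they do the work, as an engineer would, in place of code of your own. Each camera call takes 0.05 s, during which the arm holds its last target.

TASK

Unload the toy tipper: stand the tin that is in the way aside, upright on the table, set the wooden crate down under the truck's tail, lower the end gate fully while the bed is still level, then lift the bed by its bar so that all four blocks slide out over the gate into the crate, without handling the blocks or spilling any on the table. Then let the bed down gently until it is level again, leaving the gate down, the crate flat on the table with the blocks in it, and everything else where it was.

Things in the scene. Friction and masses are not known exactly. Their poses are not given: they have to be found in the camera images.
- truck: Toy tipper truck, red cab, yellow bed, 330 x 150 mm, fixed. Origin: on the table below the bed's tipping axle, which is at the tail, 110 mm up. x points forward to the cab, z up. Along x: rear wheels 24 to 100 mm, bed 0 to 190, cab 225 to 325 (roof 165 high). For x below 20 mm nothing of the truck is lower than 64 mm, so the crate fits under the tail. Bed fully tipped, the open gate's end is about 50 mm up.
- bed (a joint): Bed's tipping angle about the axle (along truck y at x 0, z 110 mm): 0 level, grows as its cab end rises, stop 0.95 rad; falls back if let go. Inside 184 x 136 mm; level, its floor is 118 mm and its wall tops (walls 6 mm thick) 168 mm above the table. About 0.8 kg with blocks (4 to 5 N at the bar). Blocks slide out by about 0.8 rad.
- bed_bar (a point): Middle of the round steel bar that lifts the bed: 12 mm thick, 100 long, lying across the truck (truck y), on two 8 mm posts 90 mm apart, 38 mm above the bed's front wall. Bed level: truck x 187, z 206 mm (from the axle: 187, 96); it swings about the axle with the bed and turns easily between two fingers.
- gate (a joint): Angle of the red end gate at the tail of the bed, hinged along its lower edge to the bed: 0 shut (upright on a level bed), grows as its top swings outward (truck -x) and down; about 1.57 in line with the bed's floor; stop at 1.65 rad. Stiff hinge (0.1 N m, about 1.5 N at the tab): it stays where it is left, also while the bed tips. May start slightly ajar.
- gate_tab (a point): Middle of the steel tab on the gate's top edge: 8 mm thick, 44 wide, standing 20 mm above the gate panel; this point is 70 mm from the hinge line, the tab's end 75 mm. The panel is 142 mm wide, 55 high, 6 thick.
- gate_hinge (a point): Middle of the gate's hinge line, moving with the bed: bed level, truck x -4 mm, 114 mm above the table.
- crate: Open square wooden crate, 190 x 190 mm outside, 50 high, walls and floor 8 mm thick, 0.3 kg, loose. Origin: centre of its underside, x and y square to its sides, z up.
- tin: Green round storage tin with brass-coloured lid, closed, 59 mm across the lid (56 below), 110 high, about 0.2 kg. Origin: centre of its underside, z up. It starts standing close behind the truck's tail.
- suitcase: Small blue suitcase lying flat, 150 (x) x 100 (y) x 55 mm, handle sticking out 17 mm at -y. Origin: centre of underside. Leave alone.
- bottle: Amber bottle, 60 mm across, 170 high, standing. Origin: centre of underside. Leave alone.
- mug: Blue mug, 76 mm across, 85 high, handle out to its +y by about 35 mm. Origin: centre of underside. Leave alone.
- books: Pile of three books, 130 (x) x 95 (y) x 72 mm high. Origin: centre of underside. Leave alone.
- toy_house: Toy house, 100 (x) x 85 (y) mm, 100 high, white with red roof. Origin: centre of underside. Leave alone.
- jar: Green glass jar with lid, 72 mm across, 90 high. Origin: centre of underside. Leave alone.
- block1: Toy block, pale wood, 66 x 36 x 30 mm, about 0.07 kg, starts lying in the truck's bed with its long side roughly along the truck. Origin: its centre.
- block2: Toy block, blue, 66 x 36 x 30 mm, about 0.07 kg, starts lying in the truck's bed with its long side roughly along the truck. Origin: its centre.
- block3: Toy block, green, 66 x 36 x 30 mm, about 0.07 kg, starts lying in the truck's bed with its long side roughly along the truck. Origin: its centre.
- block4: Toy block, brown wood, 66 x 36 x 30 mm, about 0.07 kg, starts lying in the truck's bed with its long side roughly along the truck. Origin: its centre.
There are look-alikes about, which are no part of the job. There is more than one size of the tin; the one meant has the size given above.

How it is judged:
By the outcome, as a careful person would: the job done as asked, in the order asked, and still so for the second after the job is handed in, with the robot touching nothing.
It also fails if it takes over 72 s, if anything falls off the work surface, if the arm or the gripper's body presses on something with over 40 N, if the wrist force passes 120 N, or if a joint passes its speed limit or range.

## Working session

There is one attempt and no reset: what is moved stays moved. The work goes in short steps, Python scripts to look and compute and a shell command to move; the robot and the scene stay as the last step left them, time stands still between calls to the robot, and variables do not carry over. Pictures are saved under pics/ and viewed, and the job is handed in when it is done.

```bash
ls -la; mkdir -p pics; python3 - <<'E'
from station import manip
import cv2
for n in ("side","top","wrist"):
    p=manip.camera(n); cv2.imwrite(f"pics/{n}0.png",p["image"][:,:,::-1])
    print(n,p["mtx"].tolist(),p["world_from_camera"].round(3).tolist() if hasattr(p["world_from_camera"],'round') else p["world_from_camera"])
print(manip.observe())
E
```

```text
total 12
drwxr-xr-x  3 agent agent 4096 Dec  7 01:25 .
drwxr-xr-x 23 root  root  4096 Dec  7 01:25 ..
drwxr-xr-x  2 agent agent 4096 Dec  7 01:25 pics
side [[531.4928653081159, 0.0, 318.1109385289173], [0.0, 531.4928653081159, 235.02633245261174], [0.0, 0.0, 1.0]] [[0.925, -0.301, 0.231, 243.26], [-0.379, -0.712, 0.592, -888.893], [-0.013, -0.635, -0.772, 1205.182], [0.0, 0.0, 0.0, 1.0]]
top [[540.7984649129187, 0.0, 325.16619315499884], [0.0, 540.7984649129187, 231.48152255411685], [0.0, 0.0, 1.0]] [[-0.029, -0.998, 0.05, 503.052], [-1.0, 0.029, 0.01, -79.081], [-0.011, -0.05, -0.999, 1494.754], [0.0, 0.0, 0.0, 1.0]]
wrist [[342.0256010086364, 0.0, 319.1792625333233], [0.0, 342.0256010086364, 234.40760547859577], [0.0, 0.0, 1.0]] [[0.361, 0.884, 0.295, 140.446], [0.932, -0.342, -0.117, 588.969], [-0.002, 0.318, -0.948, 372.62], [0.0, 0.0, 0.0, 1.0]]
{'time_s': 0.15, 'q': array([9.84271052e-01, 1.04535755e-01, 9.66568391e-02, 1.56392833e+00,
       1.79217881e-06, 1.35309857e+00]), 'joint_velocities': array([-0.00035319, -0.00389114,  0.00233475,  0.00108697, -0.00102693,
       -0.00072432]), 'joint_torque': array([ 2.69091135e-03, -5.57352984e+01,  5.04010105e+01,  1.24621097e-02,
       -3.39488934e-04,  3.82400117e-05]), 'tool_pos': array([216.15469801, 559.43203466, 230.72132713]), 'ee_rot': array([ 0.5828753 , -0.39996985,  0.58353873,  0.3997037 ]), 'ft_force': array([-0.34756345, -0.26362566, -0.34478874]), 'wrist_torque': array([ 0.00829719,  0.01243336, -0.04045391]), 'finger_gap': 0.9983684219807041}
```

View pics/side0.png

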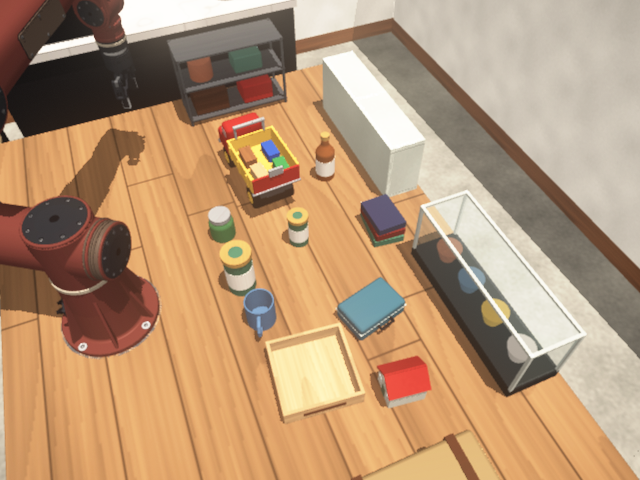

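View pics/top0.png

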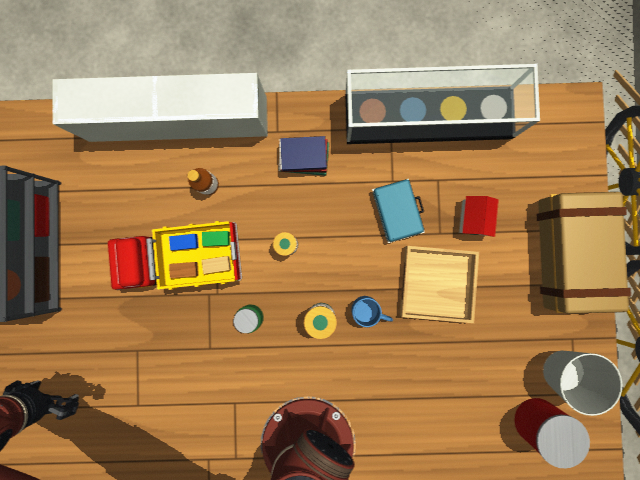

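View pics/wrist0.png

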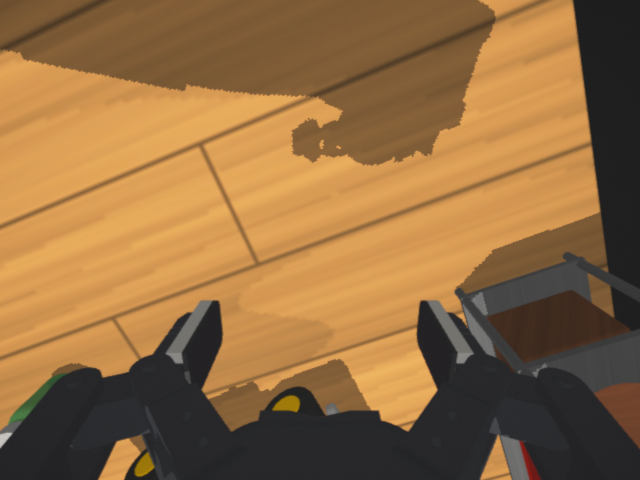

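The tin could be either the small one at top (285,243), side (298,227), or the large one at top (320,321), side (237,268). The jar at top (248,319) is also green. About 24 px across at the lid's height comes to 59 mm, and it stands behind the tail, so the small one is the tin. I'll check that in a close crop and measure it.

```bash
cat > h.py <<'E'
import numpy as np, cv2
from station import manip
def ray(p,uv):
    K=np.array(p["mtx"]);T=np.array(p["world_from_camera"])
    d=T[:3,:3]@np.linalg.solve(K,np.array([uv[0],uv[1],1.0])); return T[:3,3],d
def at_z(p,uv,z):
    o,d=ray(p,uv); return o+d*(z-o[2])/d[2]
def proj(p,X):
    K=np.array(p["mtx"]);T=np.array(p["world_from_camera"])
    c=T[:3,:3].T@(np.atleast_2d(X)-T[:3,3]).T; u=K@c; return (u[:2]/u[2]).T
def crop(p,name,x0,y0,x1,y1,s):
    cv2.imwrite(name,cv2.resize(p["image"][y0:y1,x0:x1,::-1],None,fx=s,fy=s,interpolation=cv2.INTER_CUBIC))
E
python3 - <<'E'
from h import *
t=manip.camera("top"); s=manip.camera("side")
crop(t,"pics/t1.png",100,210,300,300,4); crop(s,"pics/s1.png",210,100,330,250,4); crop(t,"pics/t2.png",395,240,485,330,6)
for uv in ((285,243.5),(320,321)): print(uv,at_z(t,uv,110).round(1))
for l in ("tin","crate","truck","bed_bar","gate_tab"):
  for p in (t,s):
    for r in manip.look_for(l,p)[:3]: 
      e=np.array(r["extent"])*[640,480,640,480]; print(l,p["shot"],round(r["confidence"],2),e.round(1))
E
```

```text
(285, 243.5) [544.8  38.1 110. ]
(320, 321) [345.2 -46.  110. ]
tin 4 0.95 [319.7 321.1  31.6  37.2]
tin 4 0.57 [286.7 241.4  29.   22.2]
tin 5 0.79 [295.4 227.2  24.9  43.6]
tin 5 0.67 [240.3 267.7  37.6  56.4]
crate 4 0.84 [440.8 287.1  76.8  79.2]
crate 5 0.89 [318.1 374.4  95.8  97.6]
truck 4 0.84 [175.4 256.  133.3  67.5]
truck 4 0.17 [184.6 269.8  26.7  14.7]
truck 5 0.74 [261.6 160.8  81.5  91.1]
bed_bar 4 0.92 [194.9 256.  100.5  68.1]
bed_bar 4 0.25 [288.6 244.1  26.7  19.9]
bed_bar 5 0.9 [264.  155.3  77.4  79.8]
gate_tab 4 0.9 [236.9 250.8  11.8  56.2]
gate_tab 4 0.61 [176.4 256.6 135.2  69.6]
gate_tab 5 0.67 [276.5 182.6  46.5  35.8]
gate_tab 5 0.55 [382.1 222.2  44.2  58.8]
```

```bash
ls pics
```

```text
s1.png
side0.png
t1.png
t2.png
top0.png
wrist0.png
```

View pics/t1.png

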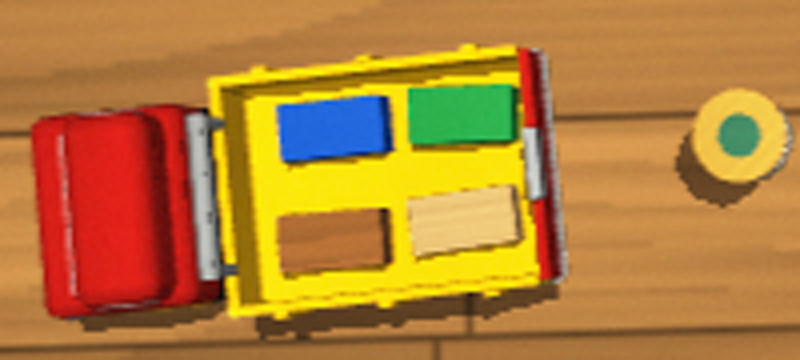

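View pics/s1.png

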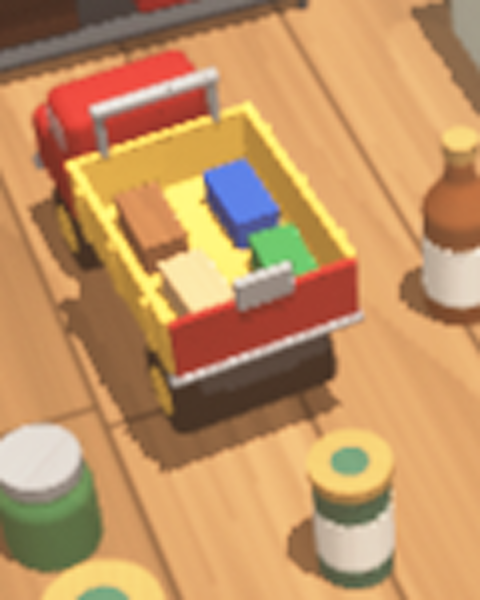

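View pics/t2.png

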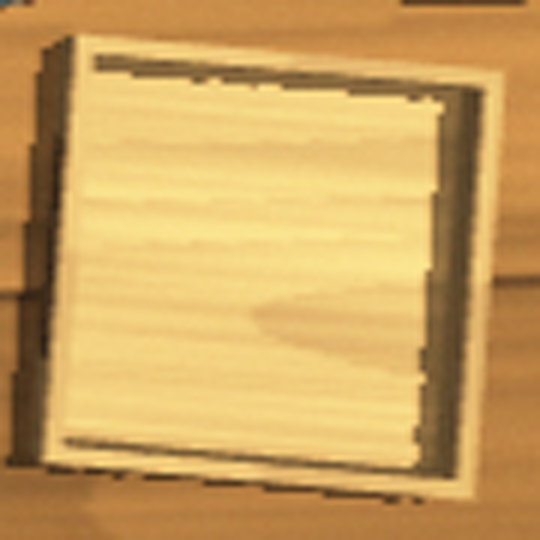

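```bash
cat > fit.py <<'E'
from h import *
from scipy.optimize import least_squares
t=manip.camera("top"); s=manip.camera("side")
F=lambda l,o,k:[((np.array(uv)+.5)/k-.5+o,X) for uv,X in l]
tp=F([((208,78),(190,-74,168)),((232,318),(190,74,168)),((203,196),(187,0,206)),((517,45),(0,-74,168)),((541,286),(0,74,168))],(100,210),4)
sp=F([((68,163),(190,74,168)),((247,103),(190,-74,168)),((155,92),(187,0,206)),((355,250),(0,-74,168))],(210,100),4)
def W(v,X):
    c,si=np.cos(v[2]),np.sin(v[2]);X=np.atleast_2d(np.array(X,float))
    return np.c_[v[0]+c*X[:,0]-si*X[:,1],v[1]+si*X[:,0]+c*X[:,1],X[:,2]]
def res(v): return np.concatenate([(proj(p,W(v,[X]))[0]-uv) for p,l in((t,tp),(s,sp)) for uv,X in l])
if __name__=="__main__":
    r=least_squares(res,[520,150,1.57]); print("truck",r.x,r.fun.reshape(-1,2).round(1).tolist())
    v=r.x
    for n,X in dict(bar=(187,0,206),hinge=(-4,0,114),tab0=(-4,0,184)).items(): print(n,W(v,X).round(1))
    # crate
    cp=F([((72,36),(-95,-95)),((503,71),(95,-95)),((472,497),(95,95)),((42,463),(-95,95))],(395,240),6)
    q=np.array([at_z(t,uv,50)[:2] for uv,_ in cp]);print("crate",q.round(1).tolist(),q.mean(0),np.linalg.norm(np.diff(q,axis=0),axis=1))
    e=(q[1]-q[0]+q[2]-q[3]);print("dir",np.degrees(np.arctan2(e[1],e[0])))
    # gate tab in images
    print("tab z180 top",at_z(t,((np.array((535,163))+.5)/4-.5+(100,210)),182))
E
python3 fit.py; python3 - <<'E'
from h import *
from scipy.optimize import least_squares
t=manip.camera("top"); s=manip.camera("side")
# tin lid: top crop center (740,136); side lid ellipse centre (350,465), base bottom
a=((np.array((740,136))+.5)/4-.5+(100,210)); b=((np.array((350,462))+.5)/4-.5+(210,100))
print(at_z(t,a,110),at_z(s,b,110))
E
```

```text
truck [529.33435831 165.62264746   1.65076841] [[0.2, 0.1], [-0.3, -0.0], [0.2, 0.3], [-0.6, -0.1], [-0.6, -0.4], [-0.4, -0.1], [0.5, 0.0], [-0.1, 0.6], [0.4, 1.2]]
bar [[514.4 352.  206. ]]
hinge [[529.7 161.6 114. ]]
tab0 [[529.7 161.6 184. ]]
crate [[531.6, -281.1], [510.6, -471.4], [323.4, -449.7], [343.6, -261.1]] [ 427.29323793 -365.83732387] [191.41423389 188.36874953 189.72217345]
dir -96.20288235561527
tab z180 top [529.60589697 157.94417936 182.        ]
[544.53598498  39.02935601 110.        ] [544.78610119  38.28726687 110.        ]
```

Small tin confirmed: the lid's centre agrees in both views to 1 mm, at (544.7, 38.7), and its apparent width matches 59 mm. The truck fit is good to about 1 px, and the crate's sides measure about 190. Next I work out the first move.

```bash
cat > go.py <<'E'
import sys, numpy as np
from scipy.spatial.transform import Rotation as R
from station import manip
def rel(pos,jaw,o=None):
    """shift/turn in tool axes from measured pose to TCP pos with tool down, jaw axis at angle jaw deg"""
    o=o or manip.observe(); q=o["ee_rot"]; A=R.from_quat([q[1],q[2],q[3],q[0]])
    best=None
    for a in (jaw,jaw+180):
        z=np.array([np.cos(np.radians(a)),np.sin(np.radians(a)),0]); x=np.array([0,0,-1.]); y=np.cross(z,x)
        B=R.from_matrix(np.c_[x,y,z]); rv=np.degrees((A.inv()*B).as_rotvec())
        if best is None or np.linalg.norm(rv)<np.linalg.norm(best[1]): best=(A.inv().apply(np.array(pos)-o["tool_pos"]),rv)
    return best
if __name__=="__main__":
    o=manip.observe(); q=o["ee_rot"]; A=R.from_quat([q[1],q[2],q[3],q[0]])
    print("t",round(o["time_s"],2),"pos",o["tool_pos"].round(1),"F",o["ft_force"].round(1),"gap",round(o["finger_gap"],3),"q",o["q"].round(2)); print("axes cols",A.as_matrix().round(3).tolist())
    a=list(map(float,sys.argv[1:]))
    for i in range(0,len(a),4):
        t,r=rel(a[i:i+3],a[i+3],o); print(a[i:i+4],"t",t.round(1),"r",r.round(2))
E
python3 go.py 544.7 38.7 231 0 544.7 38.7 66 0
```

```text
t 0.95 pos [216.3 559.7 231.3] F [ 0.6 -0.2  0.3] gap 1.004 q [0.98 0.1  0.1  1.56 0.   1.35]
axes cols [[0.0, -0.933, 0.361], [0.0, 0.361, 0.933], [-1.0, -0.0, 0.0]]
[544.7, 38.7, 231.0, 0.0] t [ 3.000e-01 -4.941e+02 -3.676e+02] r [ 6.887e+01  1.000e-02 -0.000e+00]
[544.7, 38.7, 66.0, 0.0] t [ 165.3 -494.1 -367.6] r [ 6.887e+01  1.000e-02 -0.000e+00]
```

```bash
python3 -m inch '[{"grip":1,"ty":-40,"tz":-29,"rx":5},{"grip":1,"ty":-80,"tz":-59,"rx":12},{"grip":1,"ty":-119,"tz":-88,"rx":19},{"grip":1,"ty":-158,"tz":-117,"rx":26},{"grip":1,"ty":-197,"tz":-147,"rx":33},{"grip":1,"ty":-237,"tz":-176,"rx":40},{"grip":1,"ty":-276,"tz":-205,"rx":47},{"grip":1,"ty":-316,"tz":-235,"rx":54},{"grip":1,"ty":-356,"tz":-264,"rx":61},{"grip":1,"ty":-395,"tz":-294,"rx":68.9}]'; python3 go.py 544.7 38.7 140 0 544.7 38.7 66 0
```

```text
t 0.95 pos [216.3 559.7 231.3] F [ 0.6 -0.2  0.3] gap 1.004 q [0.98 0.1  0.1  1.56 0.   1.35]
axes cols [[0.0, -0.933, 0.361], [0.0, 0.361, 0.933], [-1.0, -0.0, 0.0]]
[544.7, 38.7, 140.0, 0.0] t [  91.3 -494.1 -367.6] r [ 6.887e+01  1.000e-02 -0.000e+00]
[544.7, 38.7, 66.0, 0.0] t [ 165.3 -494.1 -367.6] r [ 6.887e+01  1.000e-02 -0.000e+00]invalid input at $[0]: expected keys grip, tx, ty, tz, rx, ry, rz
```

```bash
python3 -m inch '[{"grip":1,"tx":0,"ty":-40,"tz":-29,"rx":5,"ry":0,"rz":0},{"grip":1,"tx":0,"ty":-80,"tz":-59,"rx":12,"ry":0,"rz":0},{"grip":1,"tx":0,"ty":-119,"tz":-88,"rx":19,"ry":0,"rz":0},{"grip":1,"tx":0,"ty":-158,"tz":-117,"rx":26,"ry":0,"rz":0},{"grip":1,"tx":0,"ty":-197,"tz":-147,"rx":33,"ry":0,"rz":0},{"grip":1,"tx":0,"ty":-237,"tz":-176,"rx":40,"ry":0,"rz":0},{"grip":1,"tx":0,"ty":-276,"tz":-205,"rx":47,"ry":0,"rz":0},{"grip":1,"tx":0,"ty":-316,"tz":-235,"rx":54,"ry":0,"rz":0},{"grip":1,"tx":0,"ty":-356,"tz":-264,"rx":61,"ry":0,"rz":0},{"grip":1,"tx":0,"ty":-395,"tz":-294,"rx":68.9,"ry":0,"rz":0}]'; python3 go.py 544.7 38.7 140 0 544.7 38.7 66 0
```

```text
time_s: 1.95
tool_pos: [479.7, 141.1, 231.6]
ee_rot: [0.707, 0.002, 0.707, -0.002]
ft_force: [0.2, 1.1, -0.0]
finger_gap: 1.003
t 1.95 pos [479.7 141.1 231.6] F [ 0.2  1.1 -0. ] gap 1.003 q [ 0.02 -0.2  -0.2   1.57  0.    1.6 ]
axes cols [[0.001, 0.006, 1.0], [0.0, 1.0, -0.006], [-1.0, 0.0, 0.001]]
[544.7, 38.7, 140.0, 0.0] t [  91.6 -102.    65.6] r [-0.34  0.05 -0.01]
[544.7, 38.7, 66.0, 0.0] t [ 165.6 -102.1   65.5] r [-0.34  0.05 -0.01]
```

```bash
python3 -m inch '[{"grip":1,"tx":20,"ty":-35,"tz":22,"rx":0,"ry":0,"rz":0},{"grip":1,"tx":40,"ty":-75,"tz":48,"rx":-0.3,"ry":0,"rz":0},{"grip":1,"tx":60,"ty":-102,"tz":65.5,"rx":-0.3,"ry":0,"rz":0},{"grip":1,"tx":80,"ty":-102,"tz":65.5,"rx":-0.3,"ry":0,"rz":0},{"grip":1,"tx":95,"ty":-102,"tz":65.5,"rx":-0.3,"ry":0,"rz":0},{"grip":1,"tx":110,"ty":-102,"tz":65.5,"rx":-0.3,"ry":0,"rz":0},{"grip":1,"tx":130,"ty":-102,"tz":65.5,"rx":-0.3,"ry":0,"rz":0},{"grip":1,"tx":145,"ty":-102,"tz":65.5,"rx":-0.3,"ry":0,"rz":0},{"grip":1,"tx":158,"ty":-102,"tz":65.5,"rx":-0.3,"ry":0,"rz":0},{"grip":1,"tx":165,"ty":-102,"tz":65.5,"rx":-0.3,"ry":0,"rz":0}]'; python3 -m inch '[{"grip":0.6,"tx":0,"ty":0,"tz":0,"rx":0,"ry":0,"rz":0},{"grip":0.6,"tx":0,"ty":0,"tz":0,"rx":0,"ry":0,"rz":0},{"grip":0.6,"tx":0,"ty":0,"tz":0,"rx":0,"ry":0,"rz":0},{"grip":0.6,"tx":0,"ty":0,"tz":0,"rx":0,"ry":0,"rz":0},{"grip":0.6,"tx":0,"ty":0,"tz":0,"rx":0,"ry":0,"rz":0},{"grip":0.6,"tx":-10,"ty":0,"tz":0,"rx":0,"ry":0,"rz":0},{"grip":0.6,"tx":-20,"ty":0,"tz":0,"rx":0,"ry":0,"rz":0},{"grip":0.6,"tx":-30,"ty":0,"tz":0,"rx":0,"ry":0,"rz":0},{"grip":0.6,"tx":-40,"ty":0,"tz":0,"rx":0,"ry":0,"rz":0},{"grip":0.6,"tx":-40,"ty":0,"tz":0,"rx":0,"ry":0,"rz":0}]'; python3 - <<'E'
from h import *
s=manip.camera("side"); crop(s,"pics/s2.png",240,100,400,260,4)
E
python3 go.py 530 -105 120 0 530 -105 68 0
```

```text
time_s: 2.95
tool_pos: [543.7, 41.5, 65.2]
ee_rot: [0.707, -0.002, 0.707, 0.002]
ft_force: [0.6, 0.0, 0.5]
finger_gap: 0.997
time_s: 3.95
tool_pos: [545.3, 40.9, 108.4]
ee_rot: [0.708, -0.002, 0.706, 0.002]
ft_force: [0.3, -0.4, -2.0]
finger_gap: 0.667
t 4.0 pos [544.9  40.9 107.3] F [ 0.7  0.3 -2.8] gap 0.67 q [-0.16 -0.05 -0.28  1.33  0.    1.4 ]
axes cols [[0.002, -0.005, 1.0], [-0.0, 1.0, 0.005], [-1.0, -0.0, 0.002]]
[530.0, -105.0, 120.0, 0.0] t [ -12.7 -145.9  -15.5] r [0.27 0.1  0.01]
[530.0, -105.0, 68.0, 0.0] t [  39.3 -145.9  -15.6] r [0.27 0.1  0.01]
```

View pics/s2.png

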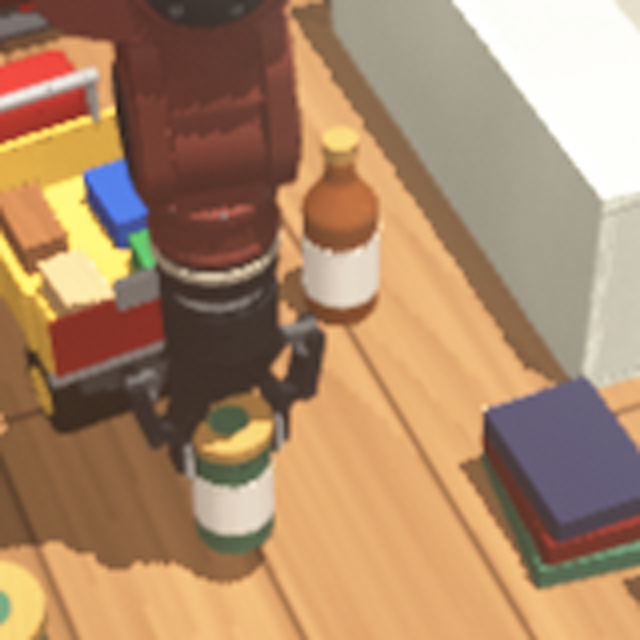

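The tin is held upright, about 42 mm off the table. Next I carry it aside, set it down and release.

```bash
python3 -m inch '[{"grip":0.6,"tx":0,"ty":-20,"tz":-2,"rx":0,"ry":0,"rz":0},{"grip":0.6,"tx":0,"ty":-45,"tz":-5,"rx":0,"ry":0,"rz":0},{"grip":0.6,"tx":0,"ty":-70,"tz":-8,"rx":0,"ry":0,"rz":0},{"grip":0.6,"tx":0,"ty":-95,"tz":-11,"rx":0,"ry":0,"rz":0},{"grip":0.6,"tx":0,"ty":-120,"tz":-14,"rx":0,"ry":0,"rz":0},{"grip":0.6,"tx":0,"ty":-138,"tz":-15.5,"rx":0,"ry":0,"rz":0},{"grip":0.6,"tx":0,"ty":-146,"tz":-15.5,"rx":0,"ry":0,"rz":0},{"grip":0.6,"tx":12,"ty":-146,"tz":-15.5,"rx":0,"ry":0,"rz":0},{"grip":0.6,"tx":24,"ty":-146,"tz":-15.5,"rx":0,"ry":0,"rz":0},{"grip":0.6,"tx":32,"ty":-146,"tz":-15.5,"rx":0,"ry":0,"rz":0}]'; python3 go.py 530 -105 66 0
```

```text
time_s: 5.0
tool_pos: [528.5, -103.7, 72.1]
ee_rot: [0.706, -0.002, 0.708, 0.002]
ft_force: [-0.8, 0.3, -2.8]
finger_gap: 0.665
t 5.0 pos [ 528.5 -103.7   72.1] F [-0.8  0.3 -2.8] gap 0.665 q [-0.44 -0.05 -0.35  1.27  0.    1.13]
axes cols [[-0.002, -0.006, 1.0], [0.001, 1.0, 0.006], [-1.0, 0.001, -0.002]]
[530.0, -105.0, 66.0, 0.0] t [ 6.1 -1.3  1.5] r [ 0.32 -0.12 -0.08]
```

```bash
python3 -m inch '[{"grip":0.6,"tx":2,"ty":0,"tz":0,"rx":0,"ry":0,"rz":0},{"grip":0.6,"tx":4,"ty":0,"tz":0,"rx":0,"ry":0,"rz":0},{"grip":0.6,"tx":6,"ty":0,"tz":0,"rx":0,"ry":0,"rz":0},{"grip":0.6,"tx":7.5,"ty":0,"tz":0,"rx":0,"ry":0,"rz":0},{"grip":0.6,"tx":7.5,"ty":0,"tz":0,"rx":0,"ry":0,"rz":0},{"grip":0.8,"tx":7.5,"ty":0,"tz":0,"rx":0,"ry":0,"rz":0},{"grip":0.9,"tx":7.5,"ty":0,"tz":0,"rx":0,"ry":0,"rz":0},{"grip":1,"tx":7.5,"ty":0,"tz":0,"rx":0,"ry":0,"rz":0},{"grip":1,"tx":7.5,"ty":0,"tz":0,"rx":0,"ry":0,"rz":0},{"grip":1,"tx":7.5,"ty":0,"tz":0,"rx":0,"ry":0,"rz":0}]'; 
python3 -m inch '[{"grip":1,"tx":-5,"ty":0,"tz":0,"rx":0,"ry":0,"rz":0},{"grip":1,"tx":-15,"ty":0,"tz":0,"rx":0,"ry":0,"rz":0},{"grip":1,"tx":-35,"ty":0,"tz":0,"rx":0,"ry":0,"rz":0},{"grip":1,"tx":-60,"ty":0,"tz":0,"rx":0,"ry":0,"rz":0},{"grip":1,"tx":-85,"ty":0,"tz":0,"rx":0,"ry":0,"rz":0},{"grip":0.8,"tx":-110,"ty":-15,"tz":-10,"rx":0,"ry":0,"rz":0},{"grip":0.6,"tx":-130,"ty":-40,"tz":-35,"rx":0,"ry":0,"rz":0},{"grip":0.4,"tx":-130,"ty":-70,"tz":-65,"rx":0,"ry":0,"rz":0},{"grip":0.4,"tx":-130,"ty":-100,"tz":-90,"rx":0,"ry":0,"rz":0},{"grip":0.4,"tx":-130,"ty":-130,"tz":-115,"rx":0,"ry":0,"rz":0}]'; python3 - <<'E'
from h import *
s=manip.camera("side"); crop(s,"pics/s3.png",200,180,440,420,3)
E
python3 go.py 333 -355 100 -6.2 333 -355 20 -6.2
```

```text
time_s: 6.0
tool_pos: [529.4, -105.1, 66.8]
ee_rot: [0.707, -0.002, 0.707, 0.002]
ft_force: [-0.3, 0.7, 0.1]
finger_gap: 1.001
time_s: 7.0
tool_pos: [414.2, -236.7, 198.2]
ee_rot: [0.708, -0.002, 0.707, 0.001]
ft_force: [0.9, -0.7, -0.5]
finger_gap: 0.4
t 7.05 pos [ 411.5 -240.4  197.9] F [-2.6 -3.6 -0. ] gap 0.397 q [-0.8  -0.28 -0.33  1.52 -0.    0.77]
axes cols [[-0.001, -0.002, 1.0], [-0.003, 1.0, 0.002], [-1.0, -0.003, -0.001]]
[333.0, -355.0, 100.0, -6.2] t [  98.3 -114.2  -78.7] r [ 6.33 -0.02  0.16]
[333.0, -355.0, 20.0, -6.2] t [ 178.3 -114.   -78.6] r [ 6.33 -0.02  0.16]
```

View pics/s3.png

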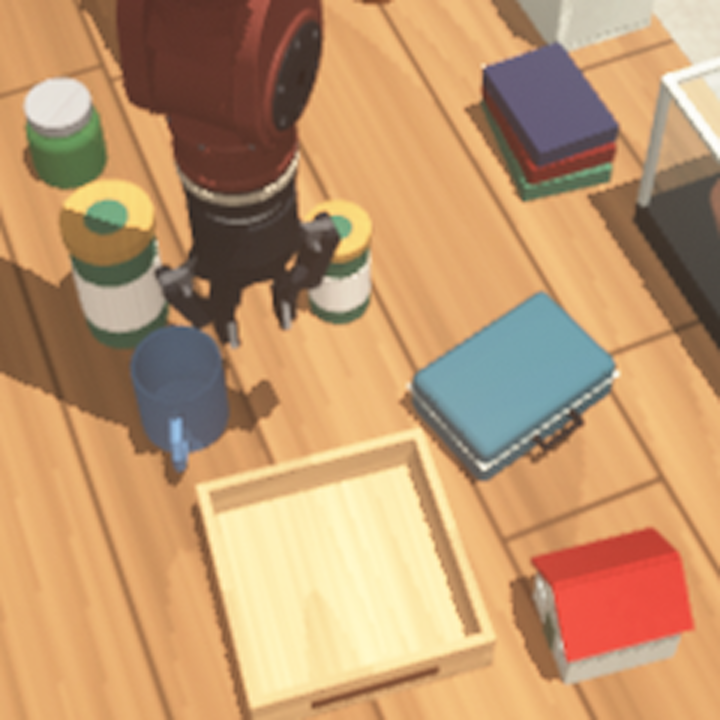

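```bash
python3 -m inch '[{"grip":0.4,"tx":10,"ty":-20,"tz":-15,"rx":1,"ry":0,"rz":0},{"grip":0.4,"tx":20,"ty":-45,"tz":-30,"rx":3,"ry":0,"rz":0},{"grip":0.4,"tx":40,"ty":-75,"tz":-50,"rx":5,"ry":0,"rz":0},{"grip":0.4,"tx":60,"ty":-100,"tz":-65,"rx":6.4,"ry":0,"rz":0},{"grip":0.4,"tx":80,"ty":-115,"tz":-75,"rx":6.4,"ry":0,"rz":0},{"grip":0.4,"tx":100,"ty":-119,"tz":-77,"rx":6.4,"ry":0,"rz":0},{"grip":0.4,"tx":110,"ty":-119,"tz":-77,"rx":6.4,"ry":0,"rz":0},{"grip":0.4,"tx":115,"ty":-119,"tz":-77,"rx":6.4,"ry":0,"rz":0},{"grip":0.4,"tx":115,"ty":-119,"tz":-77,"rx":6.4,"ry":0,"rz":0},{"grip":0.4,"tx":115,"ty":-119,"tz":-77,"rx":6.4,"ry":0,"rz":0}]'; 
python3 go.py 337.5 -355.8 19 -6.2 
```

```text
time_s: 8.05
tool_pos: [339.2, -355.0, 82.8]
ee_rot: [0.706, 0.037, 0.706, -0.038]
ft_force: [-0.4, -0.1, -0.2]
finger_gap: 0.395
t 8.05 pos [ 339.2 -355.    82.8] F [-0.4 -0.1 -0.2] gap 0.395 q [-1.08 -0.21 -0.48  1.3   0.    0.6 ]
axes cols [[0.001, 0.106, 0.994], [-0.001, 0.994, -0.106], [-1.0, -0.001, 0.001]]
[337.5, -355.8, 19.0, -6.2] t [63.8 -0.9 -1.6] r [0.12 0.05 0.05]
```

```bash
python3 -m inch '[{"grip":0.4,"tx":20,"ty":-1,"tz":-1.5,"rx":0,"ry":0,"rz":0},{"grip":0.4,"tx":40,"ty":-1,"tz":-1.5,"rx":0,"ry":0,"rz":0},{"grip":0.4,"tx":55,"ty":-1,"tz":-1.5,"rx":0,"ry":0,"rz":0},{"grip":0.4,"tx":63,"ty":-1,"tz":-1.5,"rx":0,"ry":0,"rz":0},{"grip":0.4,"tx":63,"ty":-1,"tz":-1.5,"rx":0,"ry":0,"rz":0},{"grip":0,"tx":63,"ty":-1,"tz":-1.5,"rx":0,"ry":0,"rz":0},{"grip":0,"tx":63,"ty":-1,"tz":-1.5,"rx":0,"ry":0,"rz":0},{"grip":0,"tx":63,"ty":-1,"tz":-1.5,"rx":0,"ry":0,"rz":0},{"grip":0,"tx":63,"ty":-1,"tz":-1.5,"rx":0,"ry":0,"rz":0},{"grip":0,"tx":63,"ty":-1,"tz":-1.5,"rx":0,"ry":0,"rz":0}]'; 
python3 -m inch '[{"grip":0,"tx":0,"ty":0,"tz":0,"rx":0,"ry":0,"rz":0},{"grip":0,"tx":-4,"ty":0,"tz":0,"rx":0,"ry":0,"rz":0},{"grip":0,"tx":-10,"ty":0,"tz":0,"rx":0,"ry":0,"rz":0},{"grip":0,"tx":-25,"ty":0,"tz":0,"rx":0,"ry":0,"rz":0},{"grip":0,"tx":-45,"ty":0,"tz":0,"rx":0,"ry":0,"rz":0},{"grip":0,"tx":-70,"ty":0,"tz":0,"rx":0,"ry":0,"rz":0},{"grip":0,"tx":-100,"ty":0,"tz":0,"rx":0,"ry":0,"rz":0},{"grip":0,"tx":-130,"ty":0,"tz":0,"rx":0,"ry":0,"rz":0},{"grip":0,"tx":-155,"ty":0,"tz":0,"rx":0,"ry":0,"rz":0},{"grip":0,"tx":-165,"ty":0,"tz":0,"rx":0,"ry":0,"rz":0}]'; python3 - <<'E'
from h import *
s=manip.camera("side"); crop(s,"pics/s4.png",200,180,440,420,3)
t=manip.camera("top"); crop(t,"pics/t4.png",360,200,500,340,4)
E
python3 go.py 441.8 68.3 200 4.58
```

```text
time_s: 9.05
tool_pos: [337.4, -356.6, 19.9]
ee_rot: [0.706, 0.037, 0.706, -0.038]
ft_force: [-0.3, 0.6, 5.9]
finger_gap: 0.079
time_s: 10.05
tool_pos: [337.5, -356.7, 187.4]
ee_rot: [0.707, 0.037, 0.705, -0.039]
ft_force: [0.2, 0.1, -3.1]
finger_gap: 0.081
t 10.15 pos [ 337.4 -356.5  185.5] F [ 0.1  0.1 -2.1] gap 0.085 q [-1.08 -0.24 -0.32  1.49  0.    0.6 ]
axes cols [[0.001, 0.107, 0.994], [-0.002, 0.994, -0.107], [-1.0, -0.002, 0.002]]
[441.8, 68.3, 200.0, 4.58] t [-15.3 433.5  58.5] r [-10.71   0.08   0.13]
```

View pics/s4.png

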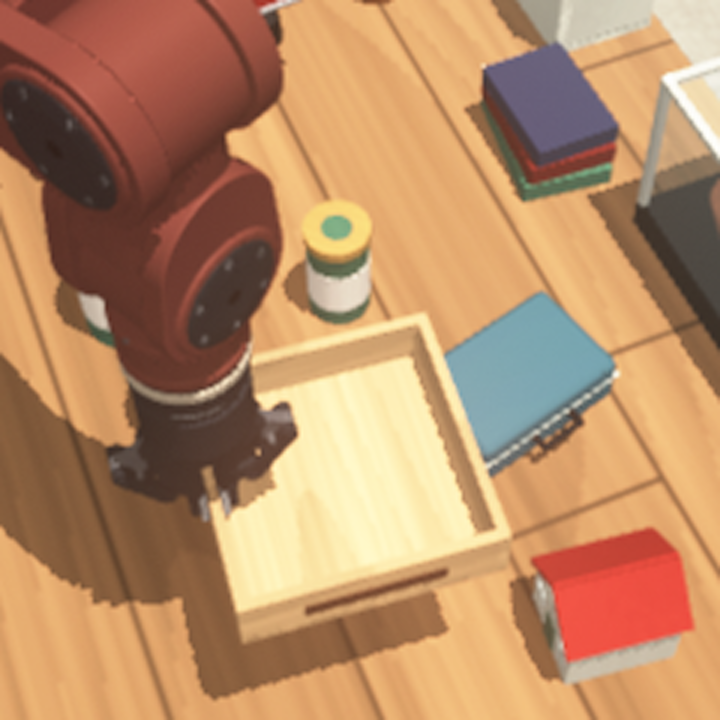

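View pics/t4.png

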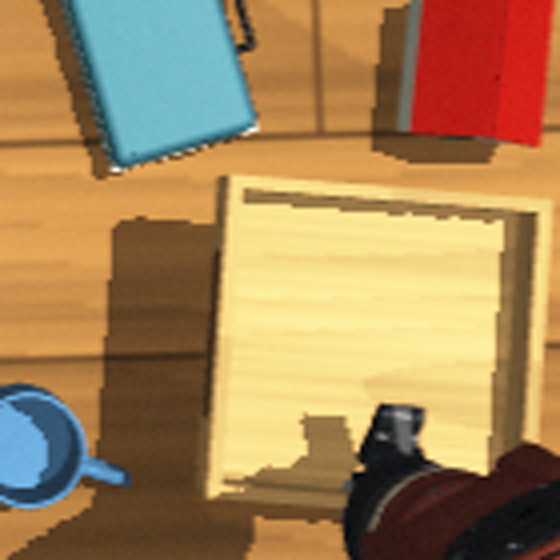

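```bash
python3 go.py 446.4 -200 186 0 446.4 68.9 186 4.58
```

```text
t 10.15 pos [ 337.4 -356.5  185.5] F [ 0.1  0.1 -2.1] gap 0.085 q [-1.08 -0.24 -0.32  1.49  0.    0.6 ]
axes cols [[0.001, 0.107, 0.994], [-0.002, 0.994, -0.107], [-1.0, -0.002, 0.002]]
[446.4, -200.0, 186.0, 0.0] t [ -0.7 167.2  91.7] r [-6.13  0.08  0.13]
[446.4, 68.9, 186.0, 4.58] t [ -1.3 434.6  63. ] r [-10.71   0.08   0.13]
```

```bash
python3 -m inch '[{"grip":0,"tx":0,"ty":8,"tz":4,"rx":0,"ry":0,"rz":0},{"grip":0,"tx":0,"ty":22,"tz":12,"rx":-0.5,"ry":0,"rz":0},{"grip":0,"tx":0,"ty":40,"tz":22,"rx":-1.5,"ry":0,"rz":0},{"grip":0,"tx":0,"ty":60,"tz":33,"rx":-2.5,"ry":0,"rz":0},{"grip":0,"tx":0,"ty":80,"tz":44,"rx":-3.5,"ry":0,"rz":0},{"grip":0,"tx":0,"ty":100,"tz":55,"rx":-4.5,"ry":0,"rz":0},{"grip":0,"tx":0,"ty":120,"tz":66,"rx":-5.5,"ry":0,"rz":0},{"grip":0,"tx":0,"ty":140,"tz":76,"rx":-6.1,"ry":0,"rz":0},{"grip":0,"tx":0,"ty":165,"tz":86,"rx":-6.1,"ry":0,"rz":0},{"grip":0,"tx":0,"ty":190,"tz":88,"rx":-6.1,"ry":0,"rz":0}]';python3 go.py 446.4 68.9 186 4.58
```

```text
time_s: 11.15
tool_pos: [444.7, -174.2, 181.8]
ee_rot: [0.706, 0.001, 0.708, 0.001]
ft_force: [0.1, 0.2, -2.9]
finger_gap: 0.087
t 11.15 pos [ 444.7 -174.2  181.8] F [ 0.1  0.2 -2.9] gap 0.087 q [-0.65 -0.27 -0.35  1.5   0.    0.92]
axes cols [[-0.002, 0.0, 1.0], [0.002, 1.0, -0.0], [-1.0, 0.002, -0.002]]
[446.4, 68.9, 186.0, 4.58] t [ -3.7 243.1   1.6] r [-4.59 -0.11 -0.13]
```

```bash
python3 -m inch '[{"grip":0,"tx":0,"ty":25,"tz":0,"rx":-0.5,"ry":0,"rz":0},{"grip":0,"tx":0,"ty":55,"tz":0,"rx":-1,"ry":0,"rz":0},{"grip":0,"tx":0,"ty":85,"tz":0.5,"rx":-1.5,"ry":0,"rz":0},{"grip":0,"tx":0,"ty":115,"tz":1,"rx":-2,"ry":0,"rz":0},{"grip":0,"tx":0,"ty":145,"tz":1.5,"rx":-3,"ry":0,"rz":0},{"grip":0,"tx":0,"ty":175,"tz":1.5,"rx":-3.6,"ry":0,"rz":0},{"grip":0,"tx":0,"ty":205,"tz":1.5,"rx":-4.2,"ry":0,"rz":0},{"grip":0,"tx":0,"ty":225,"tz":1.5,"rx":-4.6,"ry":0,"rz":0},{"grip":0,"tx":20,"ty":238,"tz":1.5,"rx":-4.6,"ry":0,"rz":0},{"grip":0,"tx":40,"ty":243,"tz":1.5,"rx":-4.6,"ry":0,"rz":0}]';python3 go.py 446.4 68.9 60 4.58 446.4 68.9 20 4.58; python3 - <<'E'
from h import *
s=manip.camera("side"); crop(s,"pics/s5.png",180,100,380,300,4)
t=manip.camera("top"); crop(t,"pics/t5.png",150,190,350,330,4)
E
```

```text
time_s: 12.15
tool_pos: [448.9, 61.1, 145.6]
ee_rot: [0.708, -0.033, 0.705, 0.021]
ft_force: [2.4, -47.1, 14.1]
finger_gap: 0.087
t 12.15 pos [448.9  61.1 145.6] F [  2.4 -47.1  14.1] gap 0.087 q [-0.14 -0.36 -0.49  1.44 -0.02  1.35]
axes cols [[0.006, -0.075, 0.997], [-0.017, 0.997, 0.076], [-1.0, -0.017, 0.005]]
[446.4, 68.9, 60.0, 4.58] t [85.5  9.4 -2.3] r [-0.25  0.27  1.  ]
[446.4, 68.9, 20.0, 4.58] t [125.5  10.1  -2.5] r [-0.25  0.27  1.  ]
```

View pics/s5.png

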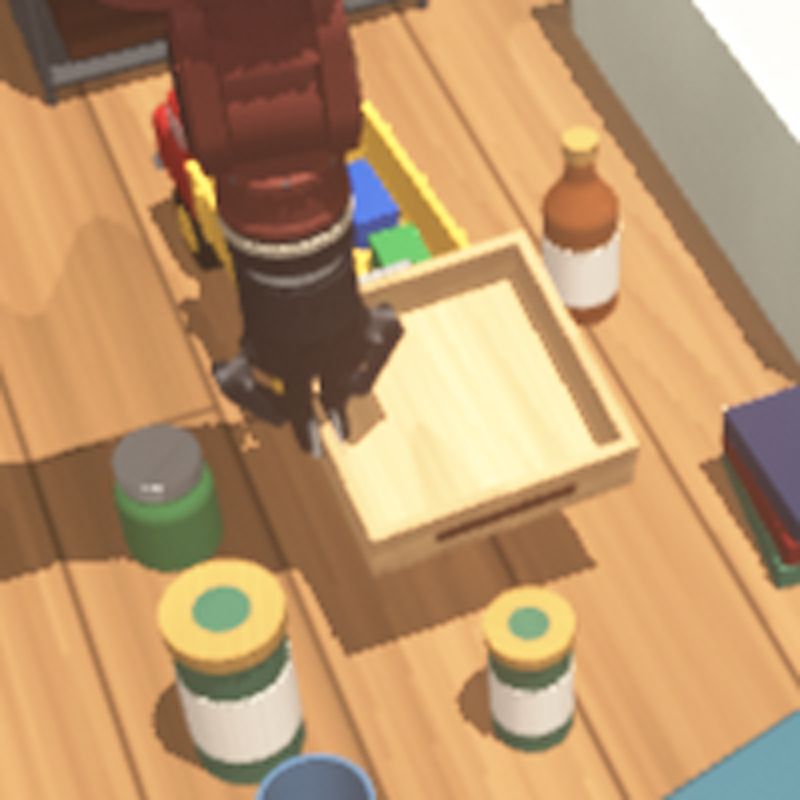

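View pics/t5.png

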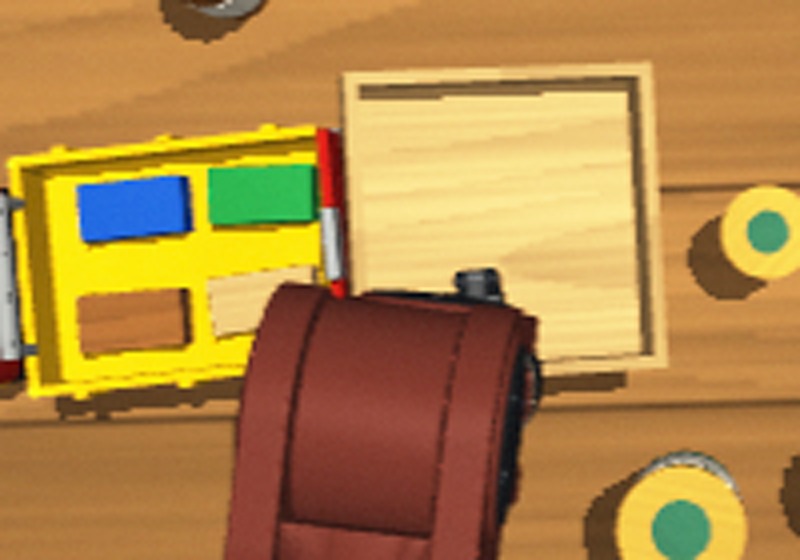

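That was my mistake: the crate is still too high and has run into the gate (47 N along y). I'll back off, go down behind the tail, then slide in under it low.

```bash
python3 -m inch '[{"grip":0,"tx":0,"ty":-15,"tz":0,"rx":0,"ry":0,"rz":0},{"grip":0,"tx":0,"ty":-30,"tz":0,"rx":0,"ry":0,"rz":0},{"grip":0,"tx":0,"ty":-45,"tz":0,"rx":0,"ry":0,"rz":0},{"grip":0,"tx":0,"ty":-55,"tz":0,"rx":0,"ry":0,"rz":0},{"grip":0,"tx":0,"ty":-60,"tz":0,"rx":0,"ry":0,"rz":0},{"grip":0,"tx":0,"ty":-60,"tz":0,"rx":0,"ry":0,"rz":0},{"grip":0,"tx":0,"ty":-60,"tz":0,"rx":0,"ry":0,"rz":0},{"grip":0,"tx":0,"ty":-60,"tz":0,"rx":0,"ry":0,"rz":0},{"grip":0,"tx":0,"ty":-60,"tz":0,"rx":0,"ry":0,"rz":0},{"grip":0,"tx":0,"ty":-60,"tz":0,"rx":0,"ry":0,"rz":0}]';python3 go.py 446.4 8.9 60 4.58 ; python3 - <<'E'
from h import *
s=manip.camera("side"); crop(s,"pics/s6.png",180,100,380,300,4)
t=manip.camera("top"); crop(t,"pics/t6.png",150,190,350,330,4)
E
```

```text
time_s: 13.25
tool_pos: [451.1, 7.2, 143.8]
ee_rot: [0.707, -0.028, 0.707, 0.028]
ft_force: [0.0, 0.1, -3.3]
finger_gap: 0.085
t 13.25 pos [451.1   7.2 143.8] F [ 0.   0.1 -3.3] gap 0.085 q [-0.28 -0.36 -0.49  1.44  0.    1.22]
axes cols [[0.0, -0.08, 0.997], [0.0, 0.997, 0.08], [-1.0, 0.0, 0.0]]
[446.4, 8.9, 60.0, 4.58] t [83.8  2.1 -4.6] r [ 0.01  0.   -0.01]
```

View pics/s6.png

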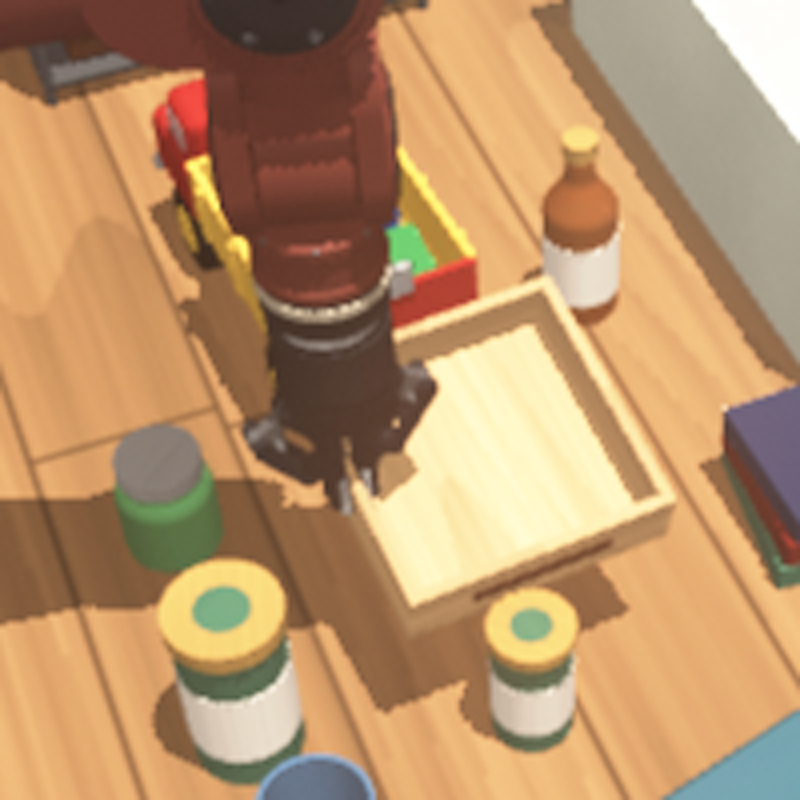

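View pics/t6.png

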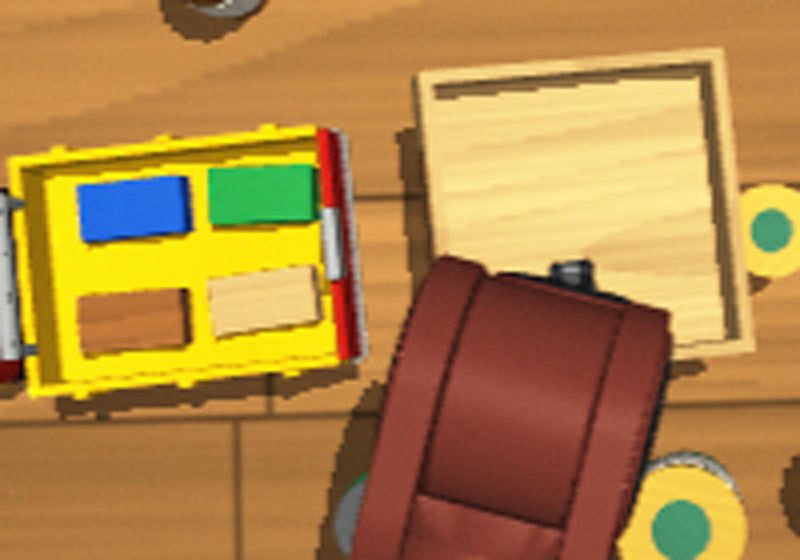

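```bash
python3 - <<'E'
from h import *
t=manip.camera("top")
q=np.array([at_z(t,((np.array(u)+.5)/4-.5+(150,190)),174)[:2] for u in ((417,75),(722,50),(752,350))])
print(q.round(1),np.linalg.norm(np.diff(q,axis=0),axis=1)); c=(q[0]+q[2])/2; e=q[1]-q[0]; print(c,np.degrees(np.arctan2(e[1],e[0])))
e=q[2]-q[1]; print(np.degrees(np.arctan2(e[1],e[0])))
E
```

```text
[[631.3 106.9]
 [641.1 -80.6]
 [457.3 -93.5]] [187.75092318 184.23477938]
[544.31492778   6.71469658] -87.01345112983248
-175.99066086771745
```

```bash
python3 -m inch '[{"grip":0,"tx":0,"ty":8,"tz":-1,"rx":0,"ry":0,"rz":0},{"grip":0,"tx":0,"ty":18,"tz":-2,"rx":0,"ry":0,"rz":0},{"grip":0,"tx":0,"ty":28,"tz":-3.5,"rx":0,"ry":0,"rz":0},{"grip":0,"tx":0,"ty":33,"tz":-4.5,"rx":0,"ry":0,"rz":0},{"grip":0,"tx":5,"ty":33,"tz":-4.5,"rx":0,"ry":0,"rz":0},{"grip":0,"tx":20,"ty":33,"tz":-4.5,"rx":0,"ry":0,"rz":0},{"grip":0,"tx":35,"ty":33,"tz":-4.5,"rx":0,"ry":0,"rz":0},{"grip":0,"tx":50,"ty":33,"tz":-4.5,"rx":0,"ry":0,"rz":0},{"grip":0,"tx":62,"ty":33,"tz":-4.5,"rx":0,"ry":0,"rz":0},{"grip":0,"tx":70,"ty":33,"tz":-4.5,"rx":0,"ry":0,"rz":0}]';python3 go.py 446.4 40 26 4.58 ; python3 - <<'E'
from h import *
s=manip.camera("side"); crop(s,"pics/s7.png",180,100,380,300,4)
t=manip.camera("top"); crop(t,"pics/t7.png",150,190,350,330,4)
E
```

```text
time_s: 14.4
tool_pos: [443.3, 39.5, 71.9]
ee_rot: [0.706, -0.028, 0.707, 0.028]
ft_force: [-0.3, 0.0, -3.3]
finger_gap: 0.079
t 14.4 pos [443.3  39.5  71.9] F [-0.3  0.  -3.3] gap 0.079 q [-0.21 -0.35 -0.62  1.31  0.    1.28]
axes cols [[-0.002, -0.079, 0.997], [0.0, 0.997, 0.079], [-1.0, 0.001, -0.002]]
[446.4, 40.0, 26.0, 4.58] t [45.9  0.2  3.3] r [-0.03 -0.1  -0.04]
```

View pics/s7.png

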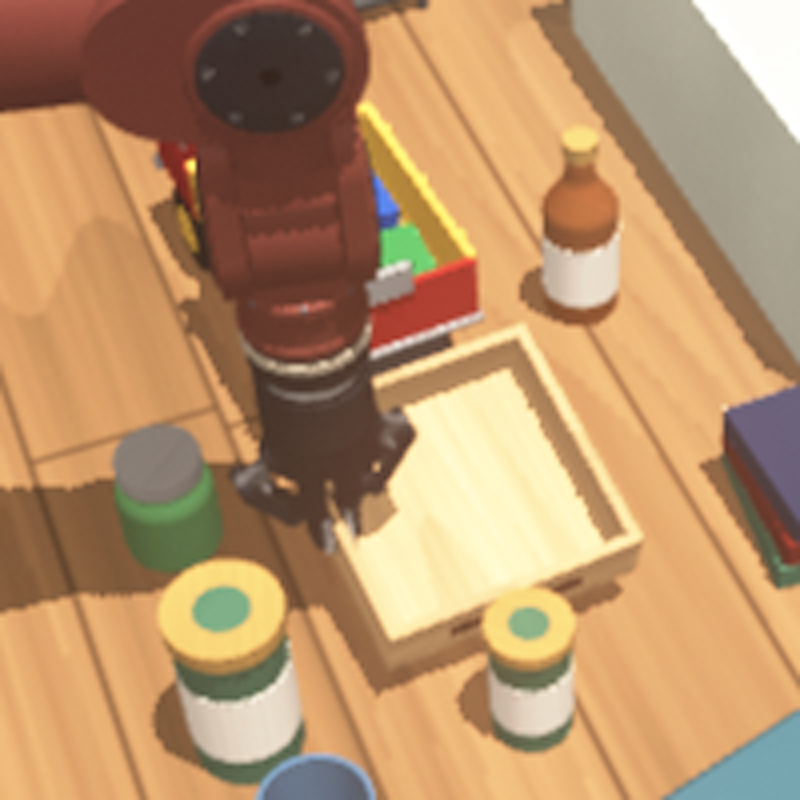

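View pics/t7.png

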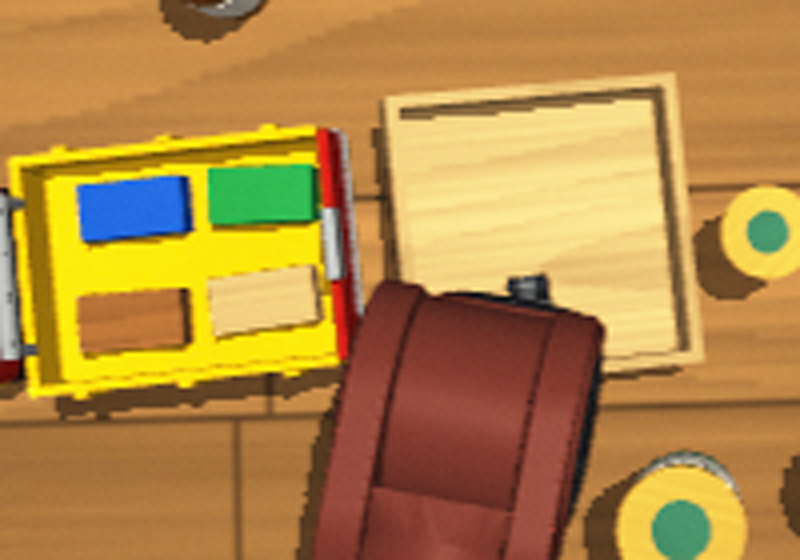

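```bash
python3 -m inch '[{"grip":0,"tx":8,"ty":0,"tz":0,"rx":0,"ry":0,"rz":0},{"grip":0,"tx":18,"ty":0,"tz":0,"rx":0,"ry":0,"rz":0},{"grip":0,"tx":28,"ty":0,"tz":0,"rx":0,"ry":0,"rz":0},{"grip":0,"tx":37,"ty":0,"tz":0,"rx":0,"ry":0,"rz":0},{"grip":0,"tx":42,"ty":0,"tz":0,"rx":0,"ry":0,"rz":0},{"grip":0,"tx":44,"ty":0,"tz":0,"rx":0,"ry":0,"rz":0},{"grip":0,"tx":44,"ty":0,"tz":0,"rx":0,"ry":0,"rz":0},{"grip":0,"tx":44,"ty":0,"tz":0,"rx":0,"ry":0,"rz":0},{"grip":0,"tx":44,"ty":0,"tz":0,"rx":0,"ry":0,"rz":0},{"grip":0,"tx":44,"ty":0,"tz":0,"rx":0,"ry":0,"rz":0}]';python3 go.py 446.4 40 20 4.58 ; python3 - <<'E'
from h import *
t=manip.camera("top"); crop(t,"pics/t8.png",150,190,350,330,4)
s=manip.camera("side"); crop(s,"pics/s8.png",180,120,380,320,4)
E
```

```text
time_s: 15.5
tool_pos: [444.5, 39.5, 30.0]
ee_rot: [0.707, -0.028, 0.706, 0.028]
ft_force: [1.0, 3.6, 3.0]
finger_gap: 0.082
t 15.5 pos [444.5  39.5  30. ] F [1.  3.6 3. ] gap 0.082 q [-0.21 -0.32 -0.67  1.22  0.    1.28]
axes cols [[0.001, -0.08, 0.997], [0.0, 0.997, 0.08], [-1.0, 0.0, 0.001]]
[446.4, 40.0, 20.0, 4.58] t [10.   0.3  1.9] r [ 0.    0.06 -0.  ]
```

View pics/t8.png

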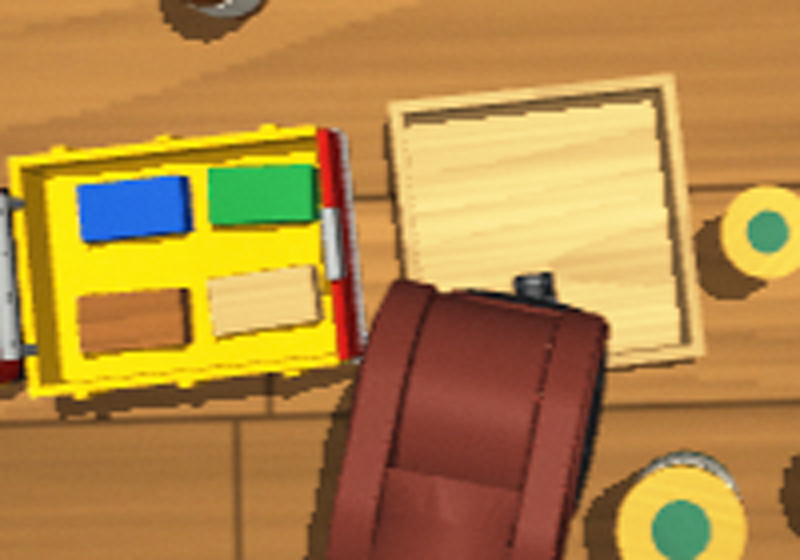

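View pics/s8.png

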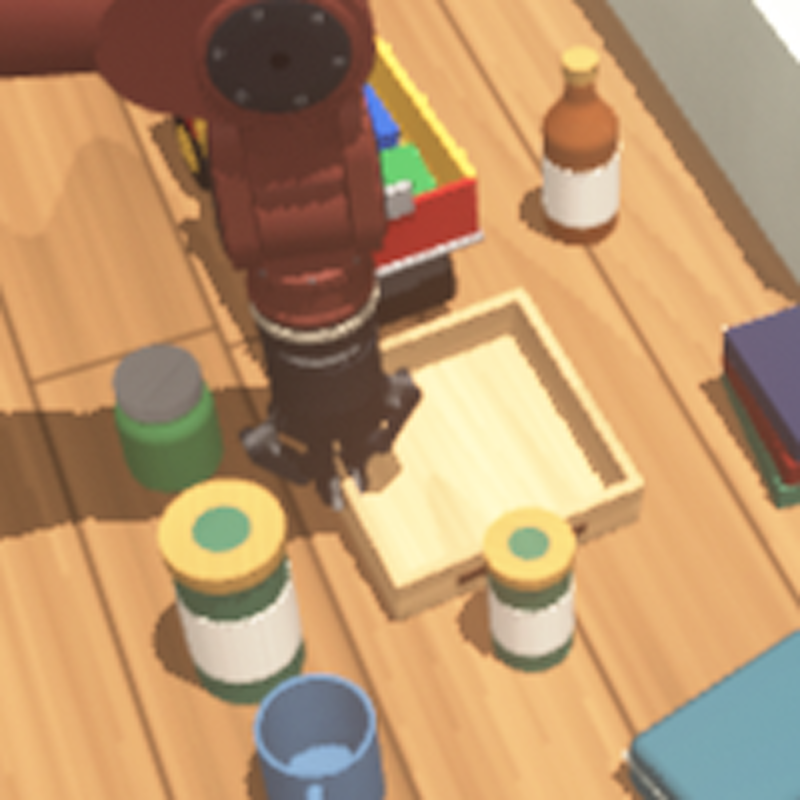

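```bash
python3 -m inch '[{"grip":0,"tx":3,"ty":0,"tz":0,"rx":0,"ry":0,"rz":0},{"grip":0,"tx":6,"ty":0,"tz":0,"rx":0,"ry":0,"rz":0},{"grip":0.3,"tx":6,"ty":0,"tz":0,"rx":0,"ry":0,"rz":0},{"grip":0.3,"tx":6,"ty":0,"tz":0,"rx":0,"ry":0,"rz":0},{"grip":0.3,"tx":8,"ty":0,"tz":0,"rx":0,"ry":0,"rz":0},{"grip":0.3,"tx":10,"ty":0,"tz":0,"rx":0,"ry":0,"rz":0},{"grip":0.3,"tx":10,"ty":0,"tz":0,"rx":0,"ry":0,"rz":0},{"grip":0.3,"tx":10,"ty":0,"tz":0,"rx":0,"ry":0,"rz":0},{"grip":0.3,"tx":10,"ty":0,"tz":0,"rx":0,"ry":0,"rz":0},{"grip":0.3,"tx":10,"ty":0,"tz":0,"rx":0,"ry":0,"rz":0}]';python3 go.py 446.4 40 20 4.58 ; python3 - <<'E'
from h import *
t=manip.camera("top"); crop(t,"pics/t9.png",150,190,350,330,4)
E
```

```text
time_s: 16.6
tool_pos: [444.1, 39.5, 19.9]
ee_rot: [0.707, -0.028, 0.706, 0.028]
ft_force: [0.2, -0.6, -0.2]
finger_gap: 0.3
t 16.6 pos [444.1  39.5  19.9] F [ 0.2 -0.6 -0.2] gap 0.3 q [-0.21 -0.31 -0.68  1.2   0.    1.28]
axes cols [[0.0, -0.08, 0.997], [0.0, 0.997, 0.08], [-1.0, 0.0, 0.0]]
[446.4, 40.0, 20.0, 4.58] t [-0.1  0.4  2.3] r [-0.01  0.01 -0.  ]
```

View pics/t9.png

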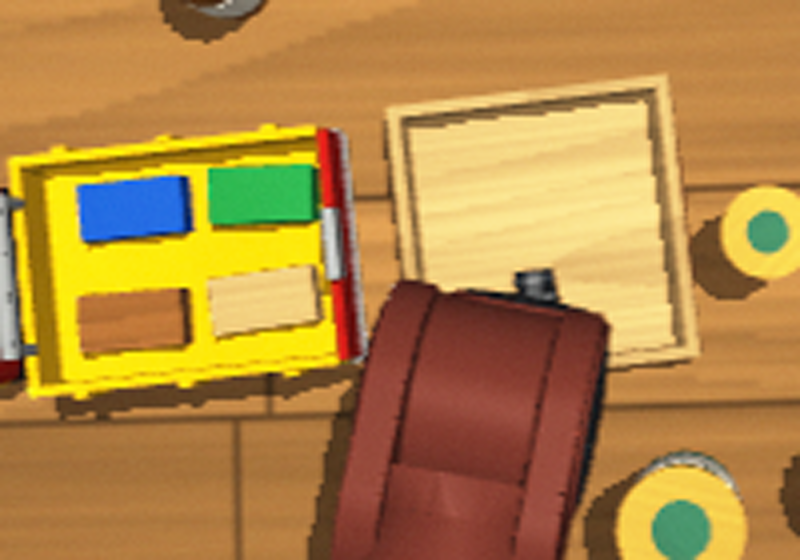

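```bash
python3 - <<'E'
from h import *
t=manip.camera("top")
q=np.array([at_z(t,((np.array(u)+.5)/4-.5+(150,190)),50)[:2] for u in ((385,108),(667,76),(700,357))])
print(q.round(1),np.linalg.norm(np.diff(q,axis=0),axis=1)); c=(q[0]+q[2])/2; e=q[1]-q[0]; print(c,np.degrees(np.arctan2(e[1],e[0])))
e=q[2]-q[1]; print(np.degrees(np.arctan2(e[1],e[0])))
a=np.radians(94.58);d=c-[529.3,165.6]; print("truck frame",d@[np.cos(a),np.sin(a)],d@[-np.sin(a),np.cos(a)])
E
```

```text
[[621.8 146.3]
 [637.7 -43.4]
 [449.4 -60.1]] [190.38406837 189.0548383 ]
[535.57709647  43.13187543] -85.21530306447346
-174.9296151602635
truck frame -122.57829316884339 3.522146996967839
```

```bash
python3 -m inch '[{"grip":0,"tx":0,"ty":0,"tz":0,"rx":0,"ry":0,"rz":0},{"grip":0,"tx":0,"ty":0,"tz":0,"rx":0,"ry":0,"rz":0},{"grip":0,"tx":0,"ty":0,"tz":0,"rx":0,"ry":0,"rz":0},{"grip":0,"tx":0,"ty":0,"tz":0,"rx":0,"ry":0,"rz":0},{"grip":0,"tx":-1,"ty":5,"tz":0,"rx":0,"ry":0,"rz":0},{"grip":0,"tx":-1,"ty":12,"tz":0,"rx":0,"ry":0,"rz":0},{"grip":0,"tx":-1,"ty":20,"tz":0,"rx":0,"ry":0,"rz":0},{"grip":0,"tx":-1,"ty":28,"tz":0,"rx":0,"ry":0,"rz":0},{"grip":0,"tx":-1,"ty":33,"tz":0,"rx":0,"ry":0,"rz":0},{"grip":0,"tx":0,"ty":34,"tz":0,"rx":0,"ry":0,"rz":0}]';
python3 -m inch '[{"grip":0,"tx":0,"ty":0,"tz":0,"rx":0,"ry":0,"rz":0},{"grip":0.3,"tx":0,"ty":0,"tz":0,"rx":0,"ry":0,"rz":0},{"grip":0.3,"tx":0,"ty":0,"tz":0,"rx":0,"ry":0,"rz":0},{"grip":0.3,"tx":0,"ty":0,"tz":0,"rx":0,"ry":0,"rz":0},{"grip":0.3,"tx":-5,"ty":0,"tz":0,"rx":0,"ry":0,"rz":0},{"grip":0.3,"tx":-25,"ty":0,"tz":0,"rx":0,"ry":0,"rz":0},{"grip":0.3,"tx":-60,"ty":0,"tz":0,"rx":0,"ry":0,"rz":0},{"grip":0.2,"tx":-105,"ty":0,"tz":0,"rx":0,"ry":0,"rz":0},{"grip":0.1,"tx":-150,"ty":-10,"tz":0,"rx":0,"ry":0,"rz":0},{"grip":0,"tx":-195,"ty":-20,"tz":0,"rx":0,"ry":0,"rz":0}]'
python3 go.py ; python3 - <<'E'
from h import *
t=manip.camera("top"); crop(t,"pics/t10.png",150,190,350,330,4)
s=manip.camera("side"); crop(s,"pics/s10.png",180,120,380,320,4)
E
```

```text
time_s: 17.7
tool_pos: [441.2, 74.2, 19.9]
ee_rot: [0.706, -0.029, 0.707, 0.029]
ft_force: [-8.7, -0.9, 15.0]
finger_gap: 0.085
time_s: 18.7
tool_pos: [442.7, 53.3, 217.1]
ee_rot: [0.707, -0.028, 0.706, 0.028]
ft_force: [0.6, 0.7, 0.2]
finger_gap: -0.002
t 18.7 pos [442.7  53.3 217.1] F [0.6 0.7 0.2] gap -0.002 q [-0.18 -0.38 -0.37  1.58  0.    1.32]
axes cols [[0.001, -0.08, 0.997], [-0.0, 0.997, 0.08], [-1.0, -0.0, 0.001]]
```

View pics/t10.png

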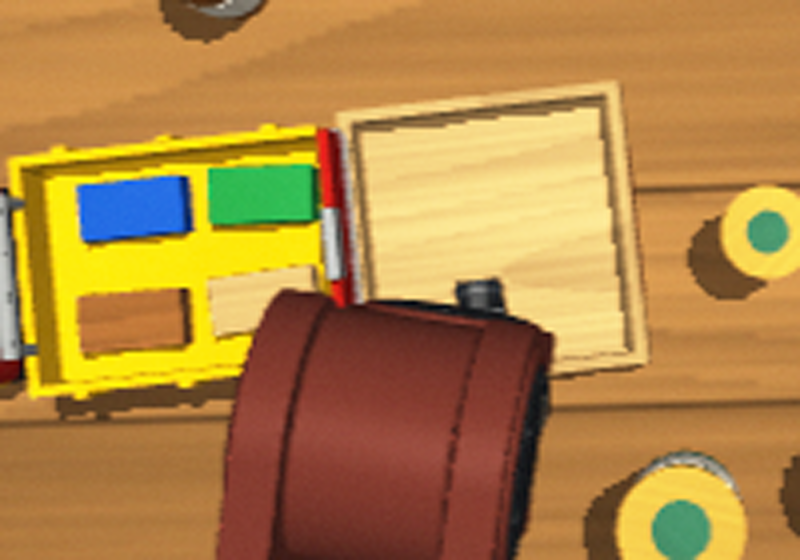

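View pics/s10.png

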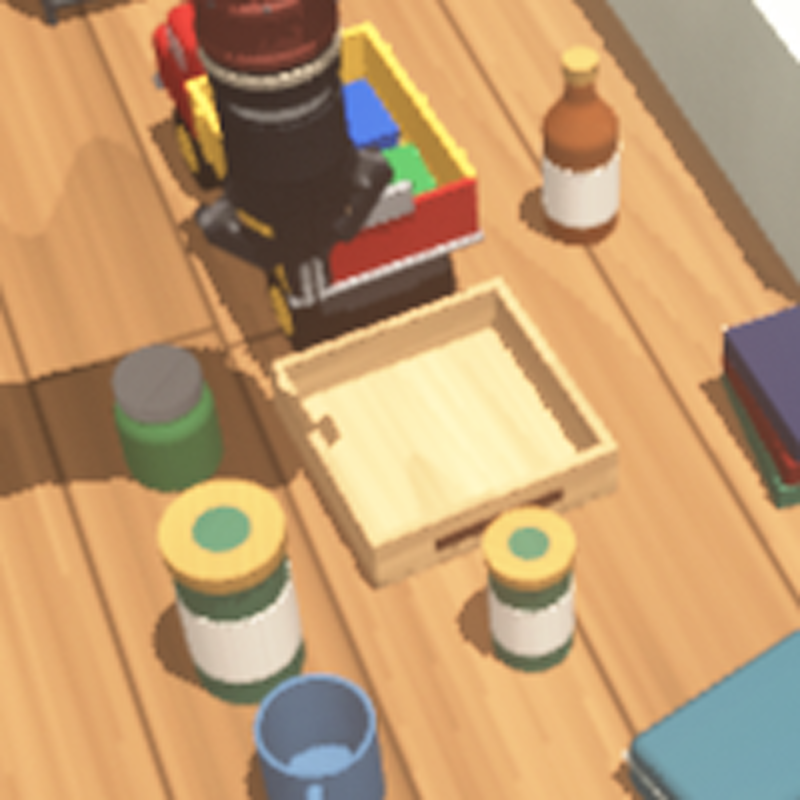

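```bash
python3 - <<'E'
from h import *
t=manip.camera("top"); s=manip.camera("side")
a=np.radians(94.58);R=np.array([[np.cos(a),np.sin(a)],[-np.sin(a),np.cos(a)]])
tf=lambda w:(R@(np.array(w[:2])-[529.3,165.6])).round(1)
f=lambda u,z:at_z(t,((np.array(u)+.5)/4-.5+(150,190)),z)
for u in ((337,112),(617,82),(648,362)): w=f(u,50);print(w.round(1),tf(w))
for u,z in (((332,243),188),((330,209),188),((336,278),188)): w=f(u,z);print("tab",w.round(1),tf(w))
E
python3 go.py 527.7 185.5 230 4.58 527.7 185.5 178 4.58
```

```text
[620.1 178.6  50. ] [  5.8 -91.5]
[634.6  -9.7  50. ] [-183.2  -91. ]
[447.  -25.4  50. ] [-183.8   97.3]
tab [529.5 158.7 188. ] [-6.9  0.3]
tab [550.1 159.5 188. ] [ -7.8 -20.3]
tab [508.3 156.7 188. ] [-7.2 21.6]
t 18.9 pos [443.7  53.  216.2] F [ 0.7  0.3 -0.8] gap 0.003 q [-0.18 -0.38 -0.37  1.57  0.    1.32]
axes cols [[0.003, -0.079, 0.997], [-0.0, 0.997, 0.079], [-1.0, -0.001, 0.003]]
[527.7, 185.5, 230.0, 4.58] t [-13.6 125.4  94.2] r [-0.05  0.15  0.03]
[527.7, 185.5, 178.0, 4.58] t [ 38.4 125.5  94.1] r [-0.05  0.15  0.03]
```

```bash
python3 -m inch '[{"grip":0,"tx":-5,"ty":10,"tz":10,"rx":0,"ry":0,"rz":0},{"grip":0,"tx":-10,"ty":35,"tz":30,"rx":0,"ry":0,"rz":0},{"grip":0,"tx":-14,"ty":65,"tz":55,"rx":0,"ry":0,"rz":0},{"grip":0,"tx":-14,"ty":95,"tz":80,"rx":0,"ry":0,"rz":0},{"grip":0,"tx":-14,"ty":118,"tz":92,"rx":0,"ry":0,"rz":0},{"grip":0,"tx":-14,"ty":125,"tz":94,"rx":0,"ry":0,"rz":0},{"grip":0,"tx":-5,"ty":125,"tz":94,"rx":0,"ry":0,"rz":0},{"grip":0,"tx":10,"ty":125,"tz":94,"rx":0,"ry":0,"rz":0},{"grip":0,"tx":22,"ty":125,"tz":94,"rx":0,"ry":0,"rz":0},{"grip":0,"tx":28,"ty":125,"tz":94,"rx":0,"ry":0,"rz":0}]';
python3 go.py 527.7 185.5 178 4.58; python3 - <<'E'
from h import *
t=manip.camera("top"); crop(t,"pics/t11.png",150,190,350,330,4)
s=manip.camera("side"); crop(s,"pics/s11.png",200,100,320,200,6)
E
```

```text
time_s: 19.9
tool_pos: [525.6, 184.6, 184.5]
ee_rot: [0.706, -0.028, 0.707, 0.028]
ft_force: [-0.4, -0.6, 0.2]
finger_gap: 0.0
t 19.9 pos [525.6 184.6 184.5] F [-0.4 -0.6  0.2] gap 0.0 q [ 0.1  -0.03 -0.12  1.48 -0.    1.6 ]
axes cols [[-0.002, -0.079, 0.997], [-0.0, 0.997, 0.079], [-1.0, -0.0, -0.002]]
[527.7, 185.5, 178.0, 4.58] t [6.5 0.7 2.2] r [-0.08 -0.14  0.01]
```

View pics/s11.png

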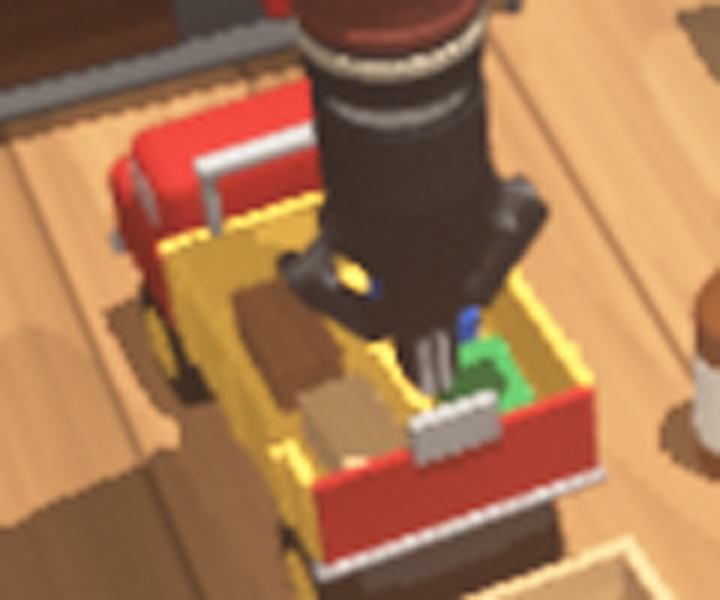

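```bash
python3 -m inch '[{"grip":0,"tx":3,"ty":0,"tz":2,"rx":0,"ry":0,"rz":0},{"grip":0,"tx":4,"ty":-6,"tz":2,"rx":0,"ry":0,"rz":0},{"grip":0,"tx":4,"ty":-12,"tz":2,"rx":0,"ry":0,"rz":0},{"grip":0,"tx":4,"ty":-20,"tz":2,"rx":0,"ry":0,"rz":0},{"grip":0,"tx":5,"ty":-29,"tz":2,"rx":0,"ry":0,"rz":0},{"grip":0,"tx":8,"ty":-38,"tz":2,"rx":0,"ry":0,"rz":0},{"grip":0,"tx":12,"ty":-47,"tz":2,"rx":0,"ry":0,"rz":0},{"grip":0,"tx":18,"ty":-55,"tz":2,"rx":0,"ry":0,"rz":0},{"grip":0,"tx":25,"ty":-63,"tz":2,"rx":0,"ry":0,"rz":0},{"grip":0,"tx":28,"ty":-65,"tz":2,"rx":0,"ry":0,"rz":0}]';
python3 go.py 534.2 105 142 4.58; python3 - <<'E'
from h import *
s=manip.camera("side"); crop(s,"pics/s12.png",200,100,320,200,6)
E
```

```text
time_s: 21.0
tool_pos: [533.7, 119.8, 157.8]
ee_rot: [0.706, -0.028, 0.707, 0.028]
ft_force: [-0.4, -0.5, 1.4]
finger_gap: -0.001
t 21.0 pos [533.7 119.8 157.8] F [-0.4 -0.5  1.4] gap -0.001 q [-0.02 -0.06 -0.2   1.43 -0.    1.47]
axes cols [[-0.001, -0.079, 0.997], [-0.0, 0.997, 0.079], [-1.0, -0.0, -0.001]]
[534.2, 105.0, 142.0, 4.58] t [ 15.8 -14.8  -0.7] r [-0.06 -0.04  0.01]
```

View pics/s12.png

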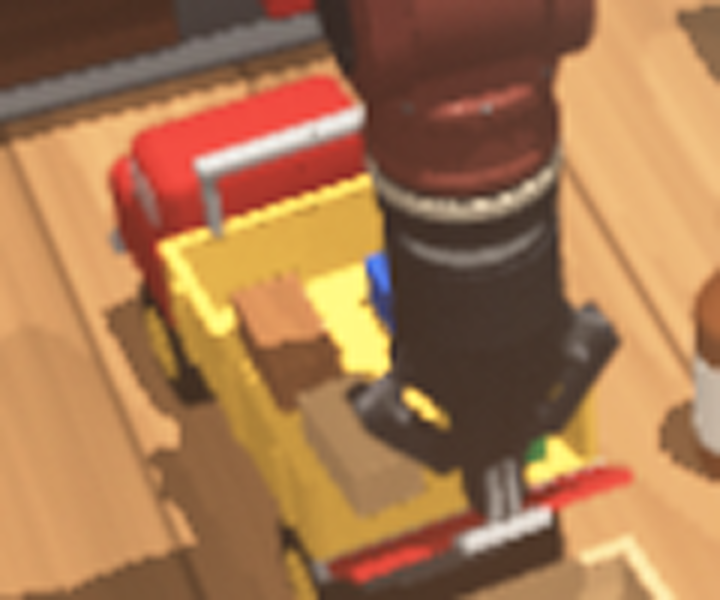

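```bash
python3 -m inch '[{"grip":0,"tx":5,"ty":-4,"tz":0,"rx":0,"ry":0,"rz":0},{"grip":0,"tx":12,"ty":-8,"tz":0,"rx":0,"ry":0,"rz":0},{"grip":0,"tx":20,"ty":-11,"tz":0,"rx":0,"ry":0,"rz":0},{"grip":0,"tx":28,"ty":-13,"tz":0,"rx":0,"ry":0,"rz":0},{"grip":0,"tx":34,"ty":-14.5,"tz":0,"rx":0,"ry":0,"rz":0},{"grip":0,"tx":39,"ty":-15,"tz":0,"rx":0,"ry":0,"rz":0},{"grip":0,"tx":42,"ty":-15,"tz":0,"rx":0,"ry":0,"rz":0},{"grip":0,"tx":44,"ty":-15,"tz":0,"rx":0,"ry":0,"rz":0},{"grip":0,"tx":44,"ty":-15,"tz":0,"rx":0,"ry":0,"rz":0},{"grip":0,"tx":44,"ty":-15,"tz":0,"rx":0,"ry":0,"rz":0}]';
python3 go.py; python3 - <<'E'
from h import *
s=manip.camera("side"); crop(s,"pics/s13.png",200,100,320,200,6)
E
```

```text
time_s: 22.05
tool_pos: [535.0, 106.1, 114.8]
ee_rot: [0.707, -0.028, 0.707, 0.028]
ft_force: [-0.7, -0.1, -0.6]
finger_gap: -0.001
t 22.05 pos [535.  106.1 114.8] F [-0.7 -0.1 -0.6] gap -0.001 q [-0.04 -0.05 -0.27  1.35  0.    1.45]
axes cols [[-0.0, -0.08, 0.997], [0.0, 0.997, 0.08], [-1.0, 0.0, -0.0]]
```

View pics/s13.png

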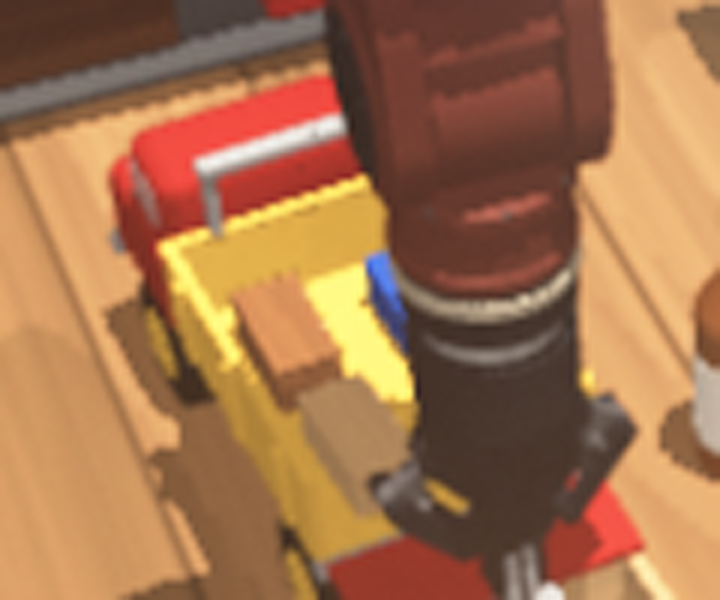

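```bash
python3 -m inch '[{"grip":0,"tx":0.5,"ty":0,"tz":0,"rx":0,"ry":0,"rz":0},{"grip":0,"tx":1,"ty":0,"tz":0,"rx":0,"ry":0,"rz":0},{"grip":0,"tx":1.5,"ty":0,"tz":0,"rx":0,"ry":0,"rz":0},{"grip":0,"tx":2,"ty":0,"tz":0,"rx":0,"ry":0,"rz":0},{"grip":0,"tx":2.3,"ty":0,"tz":0,"rx":0,"ry":0,"rz":0},{"grip":0,"tx":2.6,"ty":0,"tz":0,"rx":0,"ry":0,"rz":0},{"grip":0,"tx":2.8,"ty":0,"tz":0,"rx":0,"ry":0,"rz":0},{"grip":0,"tx":3,"ty":0,"tz":0,"rx":0,"ry":0,"rz":0},{"grip":0,"tx":3,"ty":0,"tz":0,"rx":0,"ry":0,"rz":0},{"grip":0,"tx":3,"ty":0,"tz":0,"rx":0,"ry":0,"rz":0}]';
python3 go.py 535 106 200 4.58 535 106 240 94.58
```

```text
time_s: 23.1
tool_pos: [535.2, 106.0, 112.8]
ee_rot: [0.707, -0.028, 0.706, 0.028]
ft_force: [-3.4, 0.6, 8.6]
finger_gap: 0.001
t 23.1 pos [535.2 106.  112.8] F [-3.4  0.6  8.6] gap 0.001 q [-0.04 -0.05 -0.28  1.35  0.    1.45]
axes cols [[0.001, -0.08, 0.997], [0.0, 0.997, 0.08], [-1.0, 0.0, 0.001]]
[535.0, 106.0, 200.0, 4.58] t [-87.2  -0.   -0.2] r [-0.    0.05 -0.01]
[535.0, 106.0, 240.0, 94.58] t [-1.272e+02 -0.000e+00 -1.000e-01] r [ 9.e+01  3.e-02 -5.e-02]
```

```bash
python3 -m inch '[{"grip":0,"tx":-15,"ty":0,"tz":0,"rx":0,"ry":0,"rz":0},{"grip":0,"tx":-45,"ty":0,"tz":0,"rx":-4,"ry":0,"rz":0},{"grip":0,"tx":-80,"ty":0,"tz":0,"rx":-10,"ry":0,"rz":0},{"grip":0,"tx":-115,"ty":0,"tz":0,"rx":-18,"ry":0,"rz":0},{"grip":0,"tx":-130,"ty":25,"tz":0,"rx":-26,"ry":0,"rz":0},{"grip":0,"tx":-135,"ty":55,"tz":0,"rx":-34,"ry":0,"rz":0},{"grip":0.2,"tx":-135,"ty":85,"tz":0,"rx":-42,"ry":0,"rz":0},{"grip":0.4,"tx":-135,"ty":110,"tz":0,"rx":-50,"ry":0,"rz":0},{"grip":0.4,"tx":-135,"ty":130,"tz":0,"rx":-58,"ry":0,"rz":0},{"grip":0.4,"tx":-135,"ty":145,"tz":0,"rx":-65,"ry":0,"rz":0}]';
python3 go.py 514.4 352 240 94.58; python3 - <<'E'
from h import *
s=manip.camera("side"); crop(s,"pics/s14.png",200,100,330,230,5)
t=manip.camera("top"); crop(t,"pics/t14.png",100,210,300,300,4)
E
```

```text
time_s: 24.1
tool_pos: [523.2, 251.7, 247.5]
ee_rot: [0.58, -0.405, 0.579, 0.405]
ft_force: [-0.3, -0.0, 0.7]
finger_gap: 0.4
t 24.1 pos [523.2 251.7 247.5] F [-0.3 -0.   0.7] gap 0.4 q [0.22 0.05 0.07 1.59 0.   0.57]
axes cols [[0.0, -0.939, 0.343], [0.0, 0.343, 0.939], [-1.0, -0.0, 0.0]]
[514.4, 352.0, 240.0, 94.58] t [ 7.5 42.7 91.2] r [-2.464e+01  1.000e-02  2.000e-02]
```

View pics/s14.png

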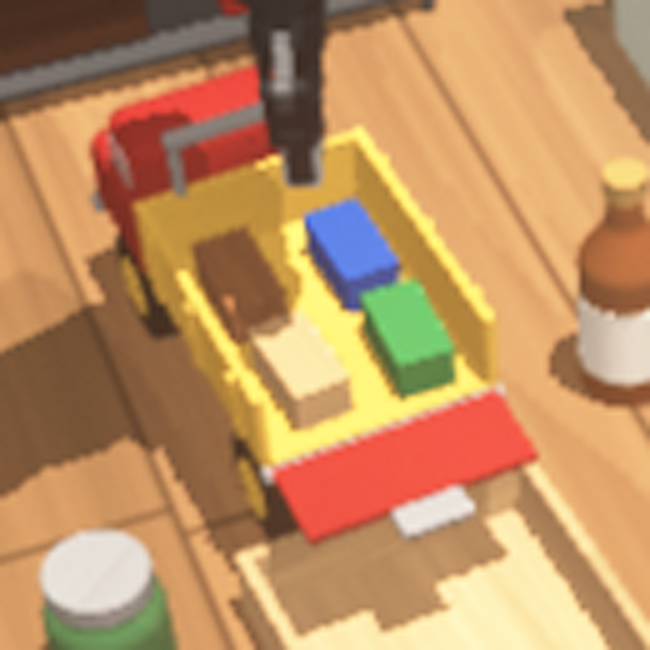

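View pics/t14.png

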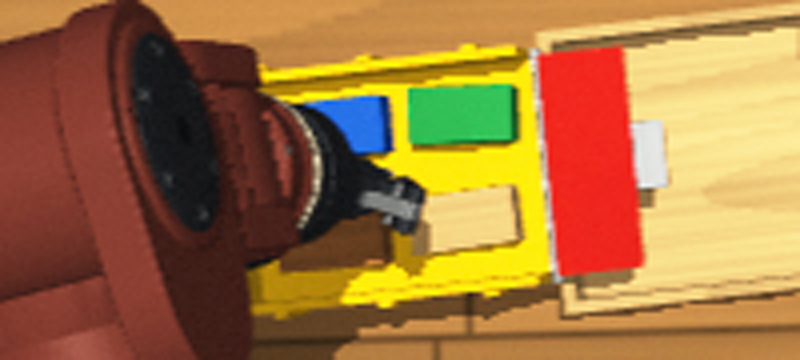

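```bash
python3 -m inch '[{"grip":0.4,"tx":0,"ty":7,"tz":15,"rx":-6,"ry":0,"rz":0},{"grip":0.4,"tx":0,"ty":16,"tz":34,"rx":-13,"ry":0,"rz":0},{"grip":0.4,"tx":0,"ty":26,"tz":55,"rx":-20,"ry":0,"rz":0},{"grip":0.4,"tx":2,"ty":35,"tz":74,"rx":-24.6,"ry":0,"rz":0},{"grip":0.4,"tx":4,"ty":41,"tz":88,"rx":-24.6,"ry":0,"rz":0},{"grip":0.4,"tx":7,"ty":42.5,"tz":91,"rx":-24.6,"ry":0,"rz":0},{"grip":0.4,"tx":7,"ty":42.5,"tz":91,"rx":-24.6,"ry":0,"rz":0},{"grip":0.4,"tx":7,"ty":42.5,"tz":91,"rx":-24.6,"ry":0,"rz":0},{"grip":0.4,"tx":7,"ty":42.5,"tz":91,"rx":-24.6,"ry":0,"rz":0},{"grip":0.4,"tx":7,"ty":42.5,"tz":91,"rx":-24.6,"ry":0,"rz":0}]';
python3 go.py 514.4 352 187 94.58; python3 - <<'E'
from h import *
s=manip.camera("side"); crop(s,"pics/s15.png",200,90,320,190,6)
w=manip.camera("wrist"); cv2.imwrite("pics/w15.png",w["image"][:,:,::-1])
print(proj(w,[[514.4,352,206]]))
E
```

```text
time_s: 25.2
tool_pos: [515.7, 350.0, 240.1]
ee_rot: [-0.482, 0.518, -0.482, -0.517]
ft_force: [0.1, 0.3, 0.0]
finger_gap: 0.406
t 25.2 pos [515.7 350.  240.1] F [0.1 0.3 0. ] gap 0.406 q [ 0.39  0.18  0.19  1.59 -0.    0.32]
axes cols [[0.0, -0.997, -0.071], [0.0, -0.071, 0.997], [-1.0, -0.0, 0.0]]
[514.4, 352.0, 187.0, 94.58] t [53.1  1.2  2.1] r [-0.49  0.    0.02]
[[323.2412355  270.15786581]]
```

View pics/s15.png

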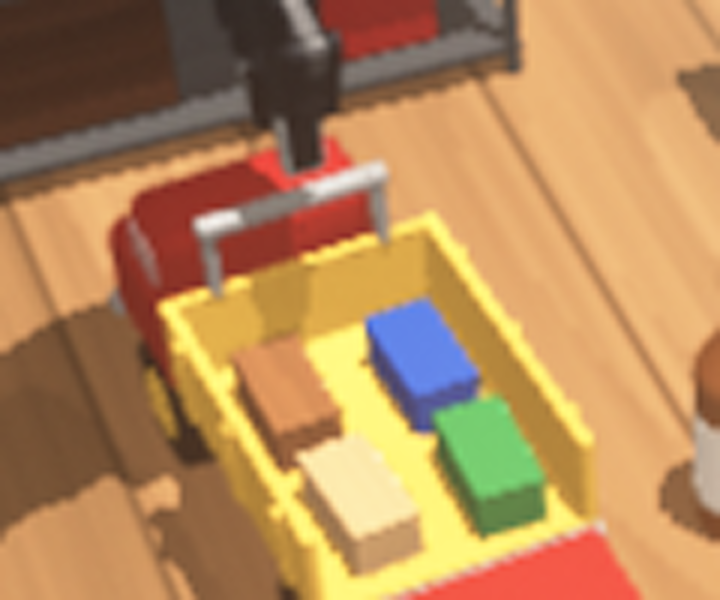

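View pics/w15.png

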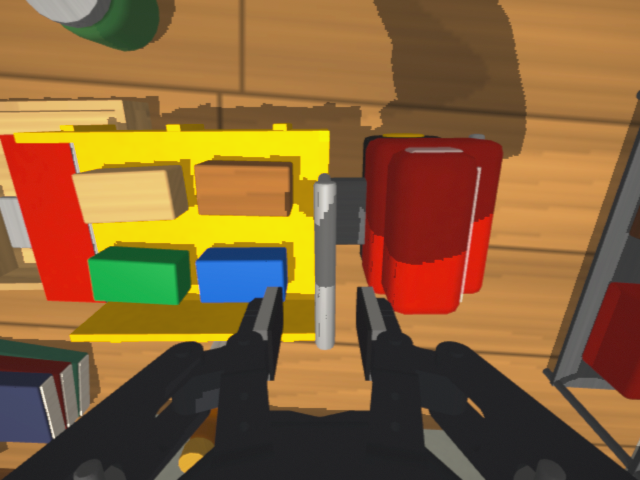

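```bash
python3 -m inch '[{"grip":0.4,"tx":10,"ty":1,"tz":2,"rx":-0.5,"ry":0,"rz":0},{"grip":0.4,"tx":25,"ty":1,"tz":2,"rx":-0.5,"ry":0,"rz":0},{"grip":0.4,"tx":40,"ty":1,"tz":2,"rx":-0.5,"ry":0,"rz":0},{"grip":0.4,"tx":50,"ty":1,"tz":2,"rx":-0.5,"ry":0,"rz":0},{"grip":0.4,"tx":53,"ty":1,"tz":2,"rx":-0.5,"ry":0,"rz":0},{"grip":0.4,"tx":53,"ty":1,"tz":2,"rx":-0.5,"ry":0,"rz":0},{"grip":0,"tx":53,"ty":1,"tz":2,"rx":-0.5,"ry":0,"rz":0},{"grip":0,"tx":53,"ty":1,"tz":2,"rx":-0.5,"ry":0,"rz":0},{"grip":0,"tx":53,"ty":1,"tz":2,"rx":-0.5,"ry":0,"rz":0},{"grip":0,"tx":53,"ty":1,"tz":2,"rx":-0.5,"ry":0,"rz":0}]';
python3 go.py; python3 - <<'E'
import numpy as np
for b in np.arange(0,0.951,0.05):
    p=lambda a:210.2*np.array([np.cos(a),np.sin(a)]); d=p(np.arctan2(96,187)+b)-[187,96]; print(round(b,2),"truckx",d[0].round(1),"up",d[1].round(1))
E
```

```text
time_s: 26.3
tool_pos: [514.6, 353.1, 187.8]
ee_rot: [-0.48, 0.52, -0.478, -0.52]
ft_force: [-0.9, 4.6, 3.3]
finger_gap: 0.117
t 26.3 pos [514.6 353.1 187.8] F [-0.9  4.6  3.3] gap 0.117 q [0.39 0.17 0.09 1.49 0.   0.31]
axes cols [[0.001, -0.997, -0.082], [0.001, -0.082, 0.997], [-1.0, -0.001, 0.001]]
0.0 truckx -0.0 up -0.0
0.05 truckx -5.0 up 9.2
0.1 truckx -10.5 up 18.2
0.15 truckx -16.4 up 26.9
0.2 truckx -22.8 up 35.2
0.25 truckx -29.6 up 43.3
0.3 truckx -36.7 up 51.0
0.35 truckx -44.3 up 58.3
0.4 truckx -52.1 up 65.2
0.45 truckx -60.4 up 71.8
0.5 truckx -68.9 up 77.9
0.55 truckx -77.8 up 83.6
0.6 truckx -86.9 up 88.8
0.65 truckx -96.2 up 93.6
0.7 truckx -105.8 up 97.9
0.75 truckx -115.6 up 101.7
0.8 truckx -125.6 up 105.0
0.85 truckx -135.7 up 107.8
0.9 truckx -146.0 up 110.2
0.95 truckx -156.3 up 111.9
```

```bash
python3 -m inch '[{"grip":0,"tx":-3,"ty":0,"tz":-1.5,"rx":0,"ry":0,"rz":0},{"grip":0,"tx":-9,"ty":0,"tz":-5,"rx":0,"ry":0,"rz":0},{"grip":0,"tx":-15,"ty":0,"tz":-8.5,"rx":0,"ry":0,"rz":0},{"grip":0,"tx":-21,"ty":0,"tz":-12.5,"rx":0,"ry":0,"rz":0},{"grip":0,"tx":-27,"ty":0,"tz":-16.5,"rx":0,"ry":0,"rz":0},{"grip":0,"tx":-32,"ty":0,"tz":-20,"rx":0,"ry":0,"rz":0},{"grip":0,"tx":-36.5,"ty":0,"tz":-24,"rx":0,"ry":0,"rz":0},{"grip":0,"tx":-41,"ty":0,"tz":-27.5,"rx":0,"ry":0,"rz":0},{"grip":0,"tx":-43.5,"ty":0,"tz":-29.5,"rx":0,"ry":0,"rz":0},{"grip":0,"tx":-43.5,"ty":0,"tz":-29.5,"rx":0,"ry":0,"rz":0}]';
python3 go.py;python3 - <<'E'
from h import *
s=manip.camera("side"); crop(s,"pics/s16.png",180,80,380,230,4)
E
```

```text
time_s: 27.3
tool_pos: [516.8, 324.4, 231.1]
ee_rot: [0.48, -0.519, 0.478, 0.521]
ft_force: [-0.8, 9.5, 1.6]
finger_gap: 0.115
t 27.3 pos [516.8 324.4 231.1] F [-0.8  9.5  1.6] gap 0.115 q [0.34 0.13 0.13 1.56 0.   0.26]
axes cols [[0.001, -0.997, -0.082], [0.004, -0.082, 0.997], [-1.0, -0.001, 0.003]]
```

View pics/s16.png

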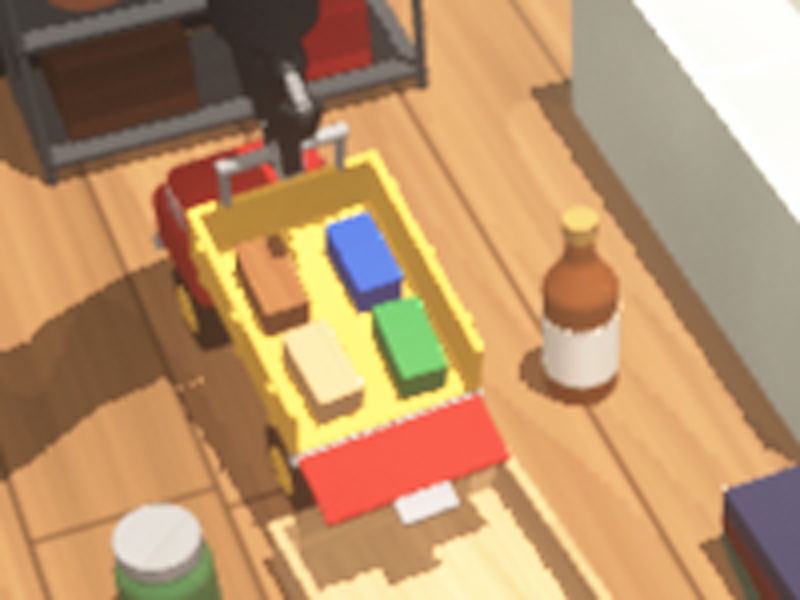

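```bash
python3 -m inch '[{"grip":0,"tx":-3,"ty":0,"tz":-2,"rx":0,"ry":0,"rz":0},{"grip":0,"tx":-8,"ty":0,"tz":-6,"rx":0,"ry":0,"rz":0},{"grip":0,"tx":-12.5,"ty":0,"tz":-11,"rx":0,"ry":0,"rz":0},{"grip":0,"tx":-17,"ty":0,"tz":-16,"rx":0,"ry":0,"rz":0},{"grip":0,"tx":-22,"ty":0,"tz":-21.5,"rx":0,"ry":0,"rz":0},{"grip":0,"tx":-26,"ty":0,"tz":-26.5,"rx":0,"ry":0,"rz":0},{"grip":0,"tx":-29.5,"ty":0,"tz":-31,"rx":0,"ry":0,"rz":0},{"grip":0,"tx":-33,"ty":0,"tz":-36,"rx":0,"ry":0,"rz":0},{"grip":0,"tx":-34.5,"ty":0,"tz":-38,"rx":0,"ry":0,"rz":0},{"grip":0,"tx":-34.5,"ty":0,"tz":-38,"rx":0,"ry":0,"rz":0}]';
python3 go.py;python3 - <<'E'
from h import *
s=manip.camera("side"); crop(s,"pics/s17.png",180,80,380,230,4)
E
```

```text
time_s: 28.35
tool_pos: [519.8, 286.6, 266.6]
ee_rot: [0.48, -0.52, 0.478, 0.521]
ft_force: [-3.5, 9.8, 7.9]
finger_gap: 0.117
t 28.35 pos [519.8 286.6 266.6] F [-3.5  9.8  7.9] gap 0.117 q [0.28 0.09 0.15 1.62 0.   0.2 ]
axes cols [[0.002, -0.997, -0.082], [0.004, -0.082, 0.997], [-1.0, -0.002, 0.004]]
```

View pics/s17.png

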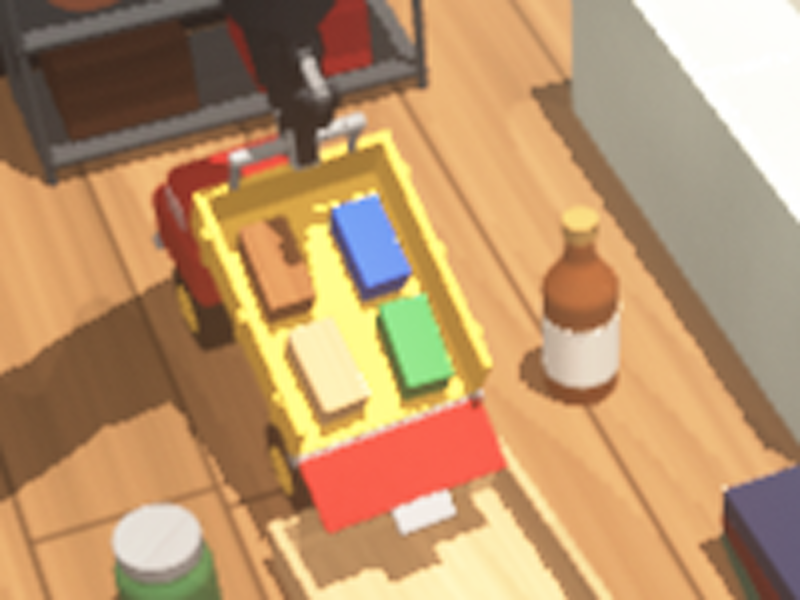

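```bash
python3 -m inch '[{"grip":0,"tx":-3,"ty":0,"tz":-2,"rx":0,"ry":0,"rz":0},{"grip":0,"tx":-5.5,"ty":0,"tz":-5.5,"rx":0,"ry":0,"rz":0},{"grip":0,"tx":-8,"ty":0,"tz":-9.5,"rx":0,"ry":0,"rz":0},{"grip":0,"tx":-11,"ty":0,"tz":-14,"rx":0,"ry":0,"rz":0},{"grip":0,"tx":-13.5,"ty":0,"tz":-18.5,"rx":0,"ry":0,"rz":0},{"grip":0,"tx":-16,"ty":0,"tz":-23,"rx":0,"ry":0,"rz":0},{"grip":0,"tx":-18,"ty":0,"tz":-28,"rx":0,"ry":0,"rz":0},{"grip":0,"tx":-20.5,"ty":0,"tz":-32.5,"rx":0,"ry":0,"rz":0},{"grip":0,"tx":-22.5,"ty":0,"tz":-37.5,"rx":0,"ry":0,"rz":0},{"grip":0,"tx":-22.5,"ty":0,"tz":-37.5,"rx":0,"ry":0,"rz":0}]';
python3 go.py;python3 - <<'E'
from h import *
s=manip.camera("side"); crop(s,"pics/s18.png",180,80,380,230,4)
E
```

```text
time_s: 29.4
tool_pos: [522.7, 248.5, 288.8]
ee_rot: [0.48, -0.52, 0.478, 0.52]
ft_force: [-3.1, 6.6, 7.3]
finger_gap: 0.117
t 29.4 pos [522.7 248.5 288.8] F [-3.1  6.6  7.3] gap 0.117 q [0.22 0.06 0.15 1.66 0.   0.13]
axes cols [[0.001, -0.997, -0.082], [0.003, -0.082, 0.997], [-1.0, -0.001, 0.003]]
```

View pics/s18.png

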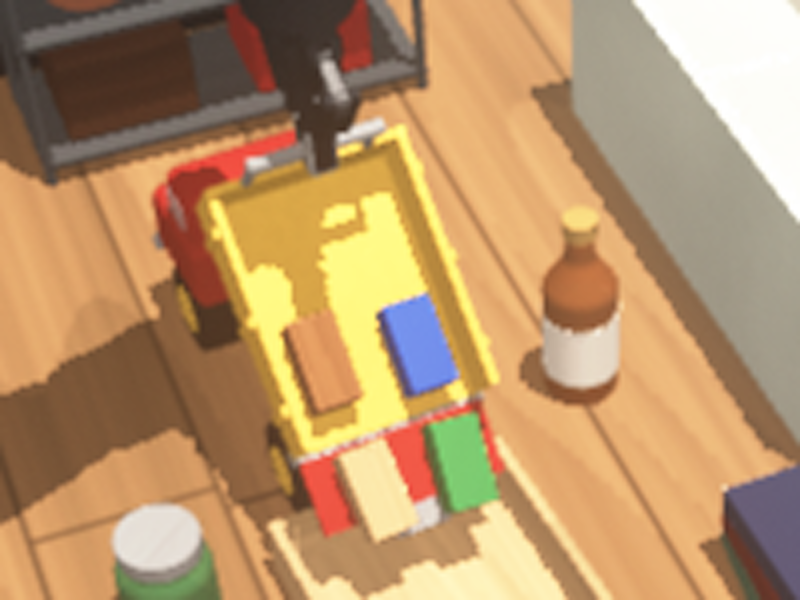

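Both pairs are sliding. I'll hold still for a second, then tip a little more.

```bash
python3 -m inch '[{"grip":0,"tx":0,"ty":0,"tz":0,"rx":0,"ry":0,"rz":0},{"grip":0,"tx":0,"ty":0,"tz":0,"rx":0,"ry":0,"rz":0},{"grip":0,"tx":0,"ty":0,"tz":0,"rx":0,"ry":0,"rz":0},{"grip":0,"tx":0,"ty":0,"tz":0,"rx":0,"ry":0,"rz":0},{"grip":0,"tx":-1,"ty":0,"tz":-3,"rx":0,"ry":0,"rz":0},{"grip":0,"tx":-2,"ty":0,"tz":-6,"rx":0,"ry":0,"rz":0},{"grip":0,"tx":-3.5,"ty":0,"tz":-10,"rx":0,"ry":0,"rz":0},{"grip":0,"tx":-5,"ty":0,"tz":-14,"rx":0,"ry":0,"rz":0},{"grip":0,"tx":-5.5,"ty":0,"tz":-16,"rx":0,"ry":0,"rz":0},{"grip":0,"tx":-5.5,"ty":0,"tz":-16,"rx":0,"ry":0,"rz":0}]';
python3 go.py;python3 - <<'E'
from h import *
s=manip.camera("side"); crop(s,"pics/s19.png",180,80,380,280,4)
t=manip.camera("top"); crop(t,"pics/t19.png",150,190,350,330,4)
E
```

```text
time_s: 30.45
tool_pos: [523.9, 233.0, 295.0]
ee_rot: [0.48, -0.52, 0.478, 0.52]
ft_force: [-4.8, 7.4, 11.4]
finger_gap: 0.114
t 30.45 pos [523.9 233.  295. ] F [-4.8  7.4 11.4] gap 0.114 q [0.19 0.04 0.15 1.67 0.   0.11]
axes cols [[0.002, -0.997, -0.082], [0.003, -0.082, 0.997], [-1.0, -0.002, 0.003]]
```

View pics/s19.png

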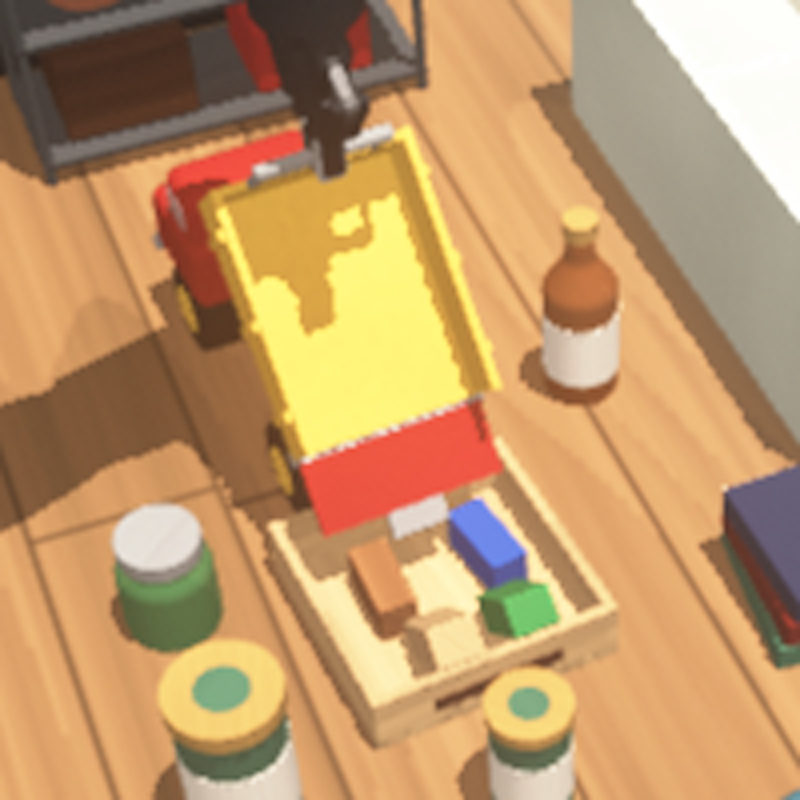

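View pics/t19.png

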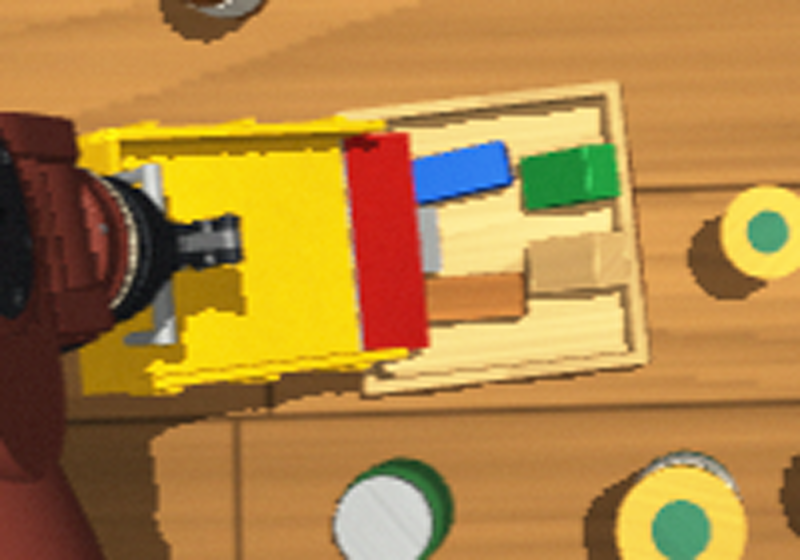

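All four blocks are in the crate (top: 460,170; 570,175; 475,297; 578,262) and the bed is empty. Now I let the bed down along the same arc.

```bash
python3 -m inch '[{"grip":0,"tx":0.5,"ty":0,"tz":2,"rx":0,"ry":0,"rz":0},{"grip":0,"tx":2,"ty":0,"tz":6,"rx":0,"ry":0,"rz":0},{"grip":0,"tx":3.5,"ty":0,"tz":10.5,"rx":0,"ry":0,"rz":0},{"grip":0,"tx":5.5,"ty":0,"tz":16,"rx":0,"ry":0,"rz":0},{"grip":0,"tx":7.5,"ty":0,"tz":21,"rx":0,"ry":0,"rz":0},{"grip":0,"tx":10,"ty":0,"tz":26,"rx":0,"ry":0,"rz":0},{"grip":0,"tx":12,"ty":0,"tz":30.5,"rx":0,"ry":0,"rz":0},{"grip":0,"tx":14.5,"ty":0,"tz":35,"rx":0,"ry":0,"rz":0},{"grip":0,"tx":17,"ty":0,"tz":39.5,"rx":0,"ry":0,"rz":0},{"grip":0,"tx":20,"ty":0,"tz":44,"rx":0,"ry":0,"rz":0}]';
python3 -m inch '[{"grip":0,"tx":2.5,"ty":0,"tz":4,"rx":0,"ry":0,"rz":0},{"grip":0,"tx":5,"ty":0,"tz":7.5,"rx":0,"ry":0,"rz":0},{"grip":0,"tx":8,"ty":0,"tz":10,"rx":0,"ry":0,"rz":0},{"grip":0,"tx":11,"ty":0,"tz":14,"rx":0,"ry":0,"rz":0},{"grip":0,"tx":15,"ty":0,"tz":18.5,"rx":0,"ry":0,"rz":0},{"grip":0,"tx":19.5,"ty":0,"tz":24,"rx":0,"ry":0,"rz":0},{"grip":0,"tx":24,"ty":0,"tz":29,"rx":0,"ry":0,"rz":0},{"grip":0,"tx":28.5,"ty":0,"tz":34,"rx":0,"ry":0,"rz":0},{"grip":0,"tx":33,"ty":0,"tz":39,"rx":0,"ry":0,"rz":0},{"grip":0,"tx":38,"ty":0,"tz":43.5,"rx":0,"ry":0,"rz":0}]';
python3 go.py
```

```text
time_s: 31.55
tool_pos: [520.6, 276.4, 274.1]
ee_rot: [-0.48, 0.52, -0.478, -0.52]
ft_force: [-2.7, 4.7, 7.5]
finger_gap: 0.119
time_s: 32.55
tool_pos: [517.1, 320.6, 236.2]
ee_rot: [0.48, -0.52, 0.478, 0.52]
ft_force: [-1.8, 8.8, 7.6]
finger_gap: 0.116
t 32.55 pos [517.1 320.6 236.2] F [-1.8  8.8  7.6] gap 0.116 q [0.34 0.13 0.13 1.57 0.   0.26]
axes cols [[0.002, -0.997, -0.082], [0.003, -0.082, 0.997], [-1.0, -0.002, 0.003]]
```

```bash
python3 -m inch '[{"grip":0,"tx":4.5,"ty":0,"tz":4,"rx":0,"ry":0,"rz":0},{"grip":0,"tx":9,"ty":0,"tz":7.5,"rx":0,"ry":0,"rz":0},{"grip":0,"tx":14,"ty":0,"tz":11.5,"rx":0,"ry":0,"rz":0},{"grip":0,"tx":19,"ty":0,"tz":15.5,"rx":0,"ry":0,"rz":0},{"grip":0,"tx":24,"ty":0,"tz":19,"rx":0,"ry":0,"rz":0},{"grip":0,"tx":28.5,"ty":0,"tz":22,"rx":0,"ry":0,"rz":0},{"grip":0,"tx":33,"ty":0,"tz":25,"rx":0,"ry":0,"rz":0},{"grip":0,"tx":37,"ty":0,"tz":27.5,"rx":0,"ry":0,"rz":0},{"grip":0,"tx":40,"ty":0,"tz":29.5,"rx":0,"ry":0,"rz":0},{"grip":0,"tx":42,"ty":0,"tz":30.5,"rx":0,"ry":0,"rz":0}]';
python3 -m inch '[{"grip":0,"tx":1,"ty":0,"tz":0.5,"rx":0,"ry":0,"rz":0},{"grip":0,"tx":2,"ty":0,"tz":1,"rx":0,"ry":0,"rz":0},{"grip":0,"tx":3,"ty":0,"tz":1.5,"rx":0,"ry":0,"rz":0},{"grip":0,"tx":4,"ty":0,"tz":2,"rx":0,"ry":0,"rz":0},{"grip":0,"tx":5,"ty":0,"tz":2.5,"rx":0,"ry":0,"rz":0},{"grip":0,"tx":5.5,"ty":0,"tz":3,"rx":0,"ry":0,"rz":0},{"grip":0,"tx":6,"ty":0,"tz":3,"rx":0,"ry":0,"rz":0},{"grip":0,"tx":6.5,"ty":0,"tz":3,"rx":0,"ry":0,"rz":0},{"grip":0,"tx":6.5,"ty":0,"tz":3,"rx":0,"ry":0,"rz":0},{"grip":0,"tx":6.5,"ty":0,"tz":3,"rx":0,"ry":0,"rz":0}]';
python3 go.py
```

```text
time_s: 33.55
tool_pos: [514.8, 350.4, 193.1]
ee_rot: [0.48, -0.52, 0.478, 0.52]
ft_force: [0.7, 5.9, 2.4]
finger_gap: 0.113
time_s: 34.55
tool_pos: [514.7, 353.0, 188.1]
ee_rot: [-0.48, 0.52, -0.478, -0.52]
ft_force: [-2.3, 4.1, 9.5]
finger_gap: 0.116
t 34.55 pos [514.7 353.  188.1] F [-2.3  4.1  9.5] gap 0.116 q [0.39 0.17 0.09 1.49 0.   0.31]
axes cols [[0.002, -0.997, -0.082], [0.001, -0.082, 0.997], [-1.0, -0.002, 0.001]]
```

```bash
python3 -m inch '[{"grip":0.1,"tx":0,"ty":0,"tz":0,"rx":0,"ry":0,"rz":0},{"grip":0.2,"tx":0,"ty":0,"tz":0,"rx":0,"ry":0,"rz":0},{"grip":0.4,"tx":0,"ty":0,"tz":0,"rx":0,"ry":0,"rz":0},{"grip":0.4,"tx":0,"ty":0,"tz":0,"rx":0,"ry":0,"rz":0},{"grip":0.4,"tx":0,"ty":0,"tz":0,"rx":0,"ry":0,"rz":0},{"grip":0.4,"tx":-5,"ty":0,"tz":0,"rx":0,"ry":0,"rz":0},{"grip":0.4,"tx":-20,"ty":0,"tz":0,"rx":0,"ry":0,"rz":0},{"grip":0.4,"tx":-45,"ty":0,"tz":0,"rx":0,"ry":0,"rz":0},{"grip":0.4,"tx":-80,"ty":0,"tz":0,"rx":0,"ry":0,"rz":0},{"grip":0.4,"tx":-110,"ty":0,"tz":0,"rx":0,"ry":0,"rz":0}]';
python3 -m inch '[{"grip":0.4,"tx":-10,"ty":15,"tz":0,"rx":0,"ry":0,"rz":0},{"grip":0.4,"tx":-10,"ty":40,"tz":5,"rx":0,"ry":0,"rz":0},{"grip":0.4,"tx":-10,"ty":70,"tz":10,"rx":0,"ry":0,"rz":0},{"grip":0.4,"tx":-10,"ty":100,"tz":20,"rx":0,"ry":0,"rz":0},{"grip":0.4,"tx":-10,"ty":125,"tz":30,"rx":0,"ry":0,"rz":0},{"grip":0.4,"tx":-10,"ty":140,"tz":35,"rx":0,"ry":0,"rz":0},{"grip":0.4,"tx":-10,"ty":145,"tz":40,"rx":0,"ry":0,"rz":0},{"grip":0.4,"tx":-10,"ty":145,"tz":40,"rx":0,"ry":0,"rz":0},{"grip":0.4,"tx":-10,"ty":145,"tz":40,"rx":0,"ry":0,"rz":0},{"grip":0.4,"tx":-10,"ty":145,"tz":40,"rx":0,"ry":0,"rz":0}]';
python3 go.py;python3 - <<'E'
from h import *
s=manip.camera("side"); crop(s,"pics/s20.png",180,80,380,280,4)
t=manip.camera("top"); crop(t,"pics/t20.png",100,170,330,330,3); cv2.imwrite("pics/top20.png",t["image"][:,:,::-1])
E
```

```text
time_s: 35.55
tool_pos: [514.2, 352.5, 299.4]
ee_rot: [-0.48, 0.52, -0.479, -0.52]
ft_force: [-0.2, -0.1, 0.4]
finger_gap: 0.395
time_s: 36.55
tool_pos: [367.3, 380.2, 306.0]
ee_rot: [-0.479, 0.52, -0.48, -0.52]
ft_force: [-0.9, -0.3, -1.0]
finger_gap: 0.398
t 36.55 pos [367.3 380.2 306. ] F [-0.9 -0.3 -1. ] gap 0.398 q [ 0.56 -0.08  0.05  1.7  -0.    0.47]
axes cols [[-0.0, -0.997, -0.081], [-0.0, -0.081, 0.997], [-1.0, 0.0, -0.0]]
```

View pics/s20.png

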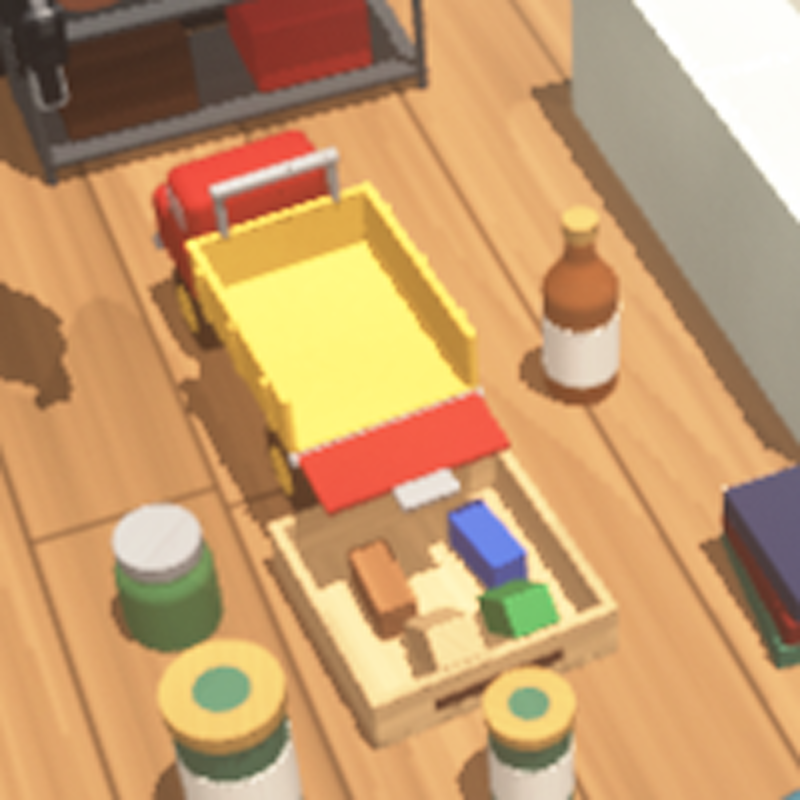

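View pics/t20.png

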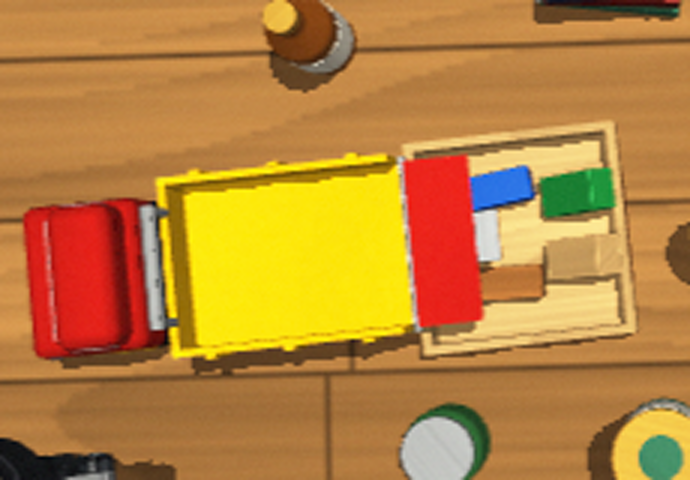

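View pics/top20.png

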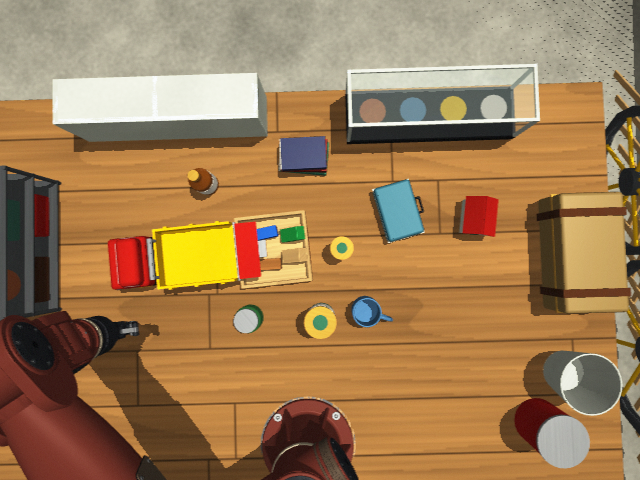

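Both views show the bed level (front corner within half a pixel of where it started), the gate down, all four blocks inside the flat crate, and the tin upright. Nothing else has moved, and the arm is clear. Handing in.

```bash
python3 -c "
from station import manip
print(manip.sign_off())"
```

```text
the job is handed in; nothing more can be done
None
```

The tipper is unloaded and the job was handed in at about 36.6 s, within the 72 s limit. I did it in the order asked: tin aside, crate under the tail, gate down to its stop with the bed level, bed tipped by its bar to roughly 0.75–0.8 rad, then lowered and released.

**Last checks:** the pictures from both cameras show:
- All four blocks are in the crate and none on the table.
- The crate is flat under the tail, the bed is level and the gate is down.
- The tin is upright, clear of the crate.
- The other things are where they were, and the arm is clear of everything.

**What went wrong:** on the first approach I brought the crate in too high and it bumped the closed gate. The wrist read 47 N, under the 120 N limit, and it was the crate, not the gripper, that touched. The crate tilted slightly in the grip, so I backed off, set it flat behind the tail and regripped it. I then slid it in low; the gate, bed and blocks looked undisturbed.

**Not ideal:** the green and pale blocks seem to lean on the crate's back wall, but they are inside and at rest.

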